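# Close and hold the leak-test seal

### The arm

A 6-joint arm with a two-finger parallel gripper is mounted at the origin on the work surface. World frame = base frame: x ahead of the robot, y to its left, z up, the work surface at z = 0. Lengths are in m, angles in rad, forces in N, time in s.
With the tool pointing down it reaches from about 0.35 to 0.875 m from the base axis. Payload 4.2 kg.
Tool frame: the origin (TCP) lies at the very end of the fingers, on their centre line; the grasp point (between the pads) lies 19 mm behind it; x points along the fingers, y is the direction in which the jaws open and shut, and the axes are right-handed (so a half turn about x gives the same grasp; the last joint's range is limited). The gripper opens to 85 mm and grips with 20 to 120 N. Pads are 22 mm wide; open, the fingers measure 114 mm over their backs; the gripper's body (76 mm by 85 mm) begins 54 mm behind the grasp point. The pads swing forward as they close: fully open they stand 13 mm farther back than shut.
Start: joints at [-0.967, 0.385, 0.008, 0, -1.194, -0.259], TCP at [0.211, -0.588, 0.231] pointing down, gripper open.
Joint ranges: [-3.14, 3.14], [-1.21, 2.06], [-1.07, 1.41], [-3.16, 2.05], [-2.99, -0.16], [-3.1, 3.1]. Speed limits (rad/s): [2.79, 2.79, 3.14, 3.14, 3.14, 3.14].

### API

Orientations are given as a 3x3 rotation matrix whose columns are the frame's x, y, z axes.
In Python, from workcell import env gives the robot as it stands.
- The arm moves only by the tool arm_command, never from a script. Its argument "moves" is a list of rows, each an object with "gripper": the finger opening in m, from 0 to 0.0854; "travel": the shift along the tool's x, y, z in m, a list of three; "turn": the turn, a rotation vector about the tool's x, y, z in degrees, a list of three. A call has 1 to 5 rows; each row is the pose to reach, as a shift and turn from the pose commanded when the call began, along the tool's axes at that moment; what a row does not reach only later rows make up. A row lasts 1/8 s, in which the tool goes at most 62.5 mm and 10.7 degrees, less where a joint would pass 70% of its speed; a pose out of reach is approached as far as the arm can. A call with a gripper value outside its range is refused whole. The fingers move at their own pace and stop on an object; "newtons" is the grip in N (left out, the last holds). Time passes only in rows, so rows that repeat a pose let the fingers close. It gives the time, the measured TCP pose, the force and the opening at its end, in the units of the state.
- env.get_obs(): the state, without advancing time (a new reading comes with each control period).
- env.snapshot(name): name is "scene" or "top"; returns the picture (384x512x3 uint8, blue, green, red); there is no depth.
- env.camera_model(name): a dict with "fx", "fy", "cx", "cy" (pixels), "distortion" ([k1, k2, p1, p2, k3] as OpenCV has them; the pictures are not rectified), "camera_from_world" (4x4, takes a point from world to camera coordinates). Camera axes: x right, y up, looking along -z (the intrinsics and any distortion apply to the point x, -y, -z); pixel columns grow to the right and rows downward; lengths in m; the calibration is good to about 2 mm. A picture is of the moment at which its call begins. camera_model takes no time and is no camera call.
- env.hand_in(): hands the job in, once; it reports no verdict.
Trained networks look in the newest picture that a camera, given by its name, has taken for a name from the list of things; names that differ only in an ending like _2 or _b are one class to them, and where a whole thing is asked for, a point or a joint stands for the part that bears it (a point fixed in the world has none). Each returns a list of dicts, best first, with "p" (0 to 1); they miss things now and then, are a little off and sometimes report something else, mostly with a low value. They report only what shows in the picture. A call takes as long as a camera call. They do not tell look-alikes from the thing itself.
- env.find_in(camera, thing): "extent" ([centre column, centre row, width, height] in pixels, round what is visible of it).
The state is a dict: "clock": time; "joint_positions": joint angles; "qvel": joint speeds; "joint_efforts": joint torques, N m; "eef_pos": TCP position; "tcp_rot": TCP orientation; "contact_force": force on the tool from outside, world axes, zero at the start; "torque": the same for the moment, N m; "grip_width": finger opening in m.
Only numpy, scipy, OpenCV 4.12 (cv2) and the standard library are available. Lean on these libraries where they do the work, as an engineer would, in place of code of your own. Each camera call takes 0.05 s, during which the arm holds its last target.

### The job

On the leak-test fixture, stack the blue frame plate squarely on the cream sprung seat, then the aluminium panel squarely on the frame, edges flush all round, laying each down without dropping or ramming it. Then turn the red quarter-turn catch clockwise until the white slot line on its top lines up with the two dark index marks and its steel tongue lies over the panel, and let go of it. Finally push the middle of the panel down so that the seat sinks most of its 8 mm travel, and finish while holding it pressed like that, leaving everything else on the bench where it is.

Things in the scene. Friction and masses are not known exactly. Their poses are not given: they have to be found in the camera images.
- seat_top (a point): Centre of the top face of the cream sprung seat, 60 (x) x 100 (y) x 12 mm, on a white fixture (130 x 240 mm base, 12 mm thick) bolted to the bench. The top is 36 mm above the bench when up. z points up, y along the seat's long side; the catch stands off its -y end. Parts are stacked on this face, with edges flush with it.
- seat (a joint): How far the seat is pressed down, m: 0 up, 0.008 at its stop. It sinks on springs of 1500 N/m, preloaded 1.5 N; the parts' own weight sinks it about 1.5 mm, a further push of about 6 N reaches 5 mm and about 10 N the stop.
- catch_grip (a point): On the vertical turning axis of the red quarter-turn catch, at the height to grip it: 86 mm above the bench. The axis stands 82 mm from the seat's centre towards the seat's -y end. The red wing handle is 40 mm long (this point's x), 12 mm thick (its y), from 64 to 98 mm above the bench, with a white slot line along its top; z is up. Below it, from 59 to 64 mm high and 12 mm wide, a steel tongue runs 50 mm out from the axis along this point's -x.
- catch (a joint): Angle of the catch, rad, growing clockwise seen from above. At 0 wing and tongue lie along the seat's -x; at 1.571 the slot line points at the two dark index marks on the white boss below (along the seat's y) and the tongue lies over the panel's end, about 3 mm above it. It starts at 0.1 to 0.4, clear of the stack, can be turned too far (to 2.0), and stays where it is left by friction (0.06 N m).
- frame_mid (a point): Centre (half-way up) of the loose blue plastic frame plate: 60 (x) x 100 (y) x 10 mm, 80 g, with a 32 x 66 mm opening through it. z up. It starts flat on the bench, to one side. Grip across its 60 mm width.
- panel_mid (a point): Centre (half-way up) of the loose solid aluminium panel: 60 (x) x 100 (y) x 10 mm, 180 g, black 26 mm spot in the middle of its top. z up. It starts flat on the bench, to the other side. Grip across its 60 mm width.
- handset: Bystander: black handset shell 50 x 130 x 30 mm; origin under its centre.
- fitting: Bystander: small brass fitting, 24 mm across, 30 mm high; origin under its centre.
- puck: Bystander: steel puck, 44 mm across, 22 mm high; origin under its centre.
- driver: Bystander: orange screwdriver 150 mm long, lying crosswise beyond the fixture; origin under its middle.
There are look-alikes about, which are no part of the job. What is shaped like the part that bears frame_mid but brown is not meant.

How it is judged:
By the outcome, as a careful person would: the job done as asked, in the order asked, and still so for the second after the job is handed in, while the arm keeps its last pose, push and grip.
It also fails if it takes over 72 s, if anything falls off the work surface, if the arm or the gripper's body presses on something with over 40 N, if the wrist force passes 120 N, or if a joint passes its speed limit or range.

## Working session

There is one attempt and no reset: what is moved stays moved. The work goes in short steps, Python scripts to look and compute and a tool call to move; the robot and the scene stay as the last step left them, time stands still between calls to the robot, and variables do not carry over. Pictures are saved under pics/ and viewed, and the job is handed in when it is done.

Besides the shell and the picture viewer there is one more tool, called after "Emit:" as name(argument=value, ...) on one line, values as JSON. arm_command: Moves the arm, as the interface text tells. Its arguments: {"type":"object","properties":{"moves":{"type":"array"},"newtons":{"type":"number"}},"required":["moves"]}

```bash
mkdir -p pics; ls
python3 - <<'E'
from workcell import env
import cv2,json
o=env.get_obs();print(o)
for n in("scene","top"):
    im=env.snapshot(n);cv2.imwrite(f"pics/{n}0.png",im)
    print(n,env.camera_model(n))
for n in("scene","top"):
  for t in("seat_top","seat","catch_grip","frame_mid","panel_mid","handset","fitting","puck","driver"):
    try:print(n,t,[(d['p'],[round(v,1) for v in d['extent']]) for d in env.find_in(n,t)])
    except Exception as e:print(n,t,e)
E
```

```text
pics
{'clock': 0.0, 'joint_positions': array([-9.67399034e-01,  3.85558741e-01,  6.58493463e-03, -4.89785302e-04,
       -1.19401030e+00, -2.58590337e-01]), 'qvel': array([-0.00023037, -0.00068495, -0.00102656,  0.00116332,  0.00101107,
       -0.00176095]), 'joint_efforts': array([ 9.40883037e-04, -3.92291164e+01,  1.88401204e+01,  4.18608829e+00,
       -4.60789364e-03,  1.29660225e-05]), 'eef_pos': array([ 0.21105981, -0.58764253,  0.23020564]), 'tcp_rot': array([[-8.66408479e-04, -3.37843959e-01,  9.41201736e-01],
       [ 2.05983548e-03,  9.41199490e-01,  3.37845049e-01],
       [-9.99997503e-01,  2.23143255e-03, -1.19560244e-04]]), 'contact_force': array([0.6982441 , 0.15168738, 0.24531742]), 'torque': array([0.02423535, 0.02103839, 0.01999038]), 'grip_width': 0.08551120715485905}
scene {'fx': 477.26051538722936, 'fy': 477.26051538722936, 'cx': 261.55299556992895, 'cy': 190.31410628328524, 'distortion': array([-0.11669371,  0.        ,  0.        ,  0.        ,  0.        ]), 'camera_from_world': array([[ 4.81216171e-01,  8.76601679e-01, -7.01826238e-04,
        -2.50736544e-01
[... 1232 characters left out ...]
7.1, 15.1, 14.9])]
scene puck [(0.85, [174.4, 309.9, 23.1, 22.1])]
scene driver [(0.6, [305.2, 280.0, 45.0, 16.7])]
top seat_top [(0.75, [240.4, 168.5, 35.2, 26.2]), (0.35, [351.5, 183.9, 7.7, 7.7])]
top seat [(0.58, [241.8, 170.4, 40.3, 28.9])]
top catch_grip [(0.48, [265.8, 178.1, 15.5, 32.9]), (0.16, [255.7, 123.2, 43.6, 9.5])]
top frame_mid [(0.75, [171.5, 232.8, 37.0, 35.3]), (0.64, [159.9, 283.1, 36.6, 24.6]), (0.28, [360.5, 142.7, 12.6, 14.6])]
top panel_mid [(0.94, [346.9, 223.4, 36.1, 23.5])]
top handset [(0.93, [160.3, 161.8, 43.6, 34.3]), (0.42, [172.9, 232.8, 37.1, 31.2])]
top fitting []
top puck [(0.51, [358.5, 141.9, 10.8, 13.5])]
top driver [(0.72, [254.2, 123.7, 39.8, 10.6])]
```

View pics/scene0.png

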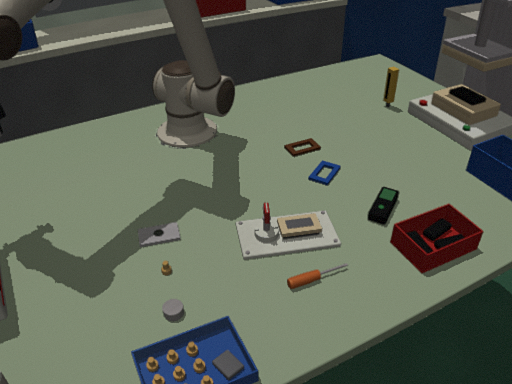

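```bash
python3 -c "
import cv2
im=cv2.imread('pics/top0.png')[95:320,120:400]
cv2.imwrite('pics/top0z.png',cv2.resize(im,None,fx=2.66,fy=2.66,interpolation=cv2.INTER_CUBIC))"
```

```text
(no output)
```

View pics/top0z.png

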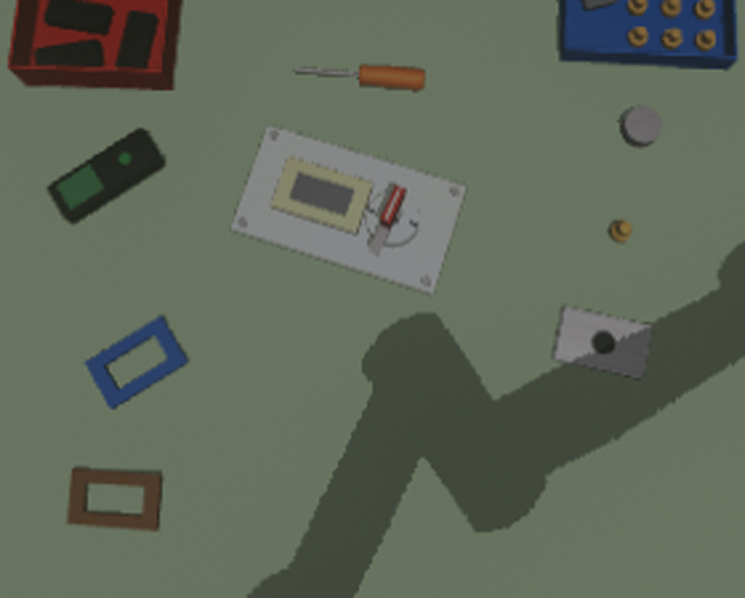

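The top view shows the seat at about (241,169), the catch at (266,178), the panel at (347,223) and the handset at (160,162). Two frames match: blue at (171,233) and brown at (160,283). Blue fits the description. I'll confirm it in a crop while fitting the poses.

```bash
cat > h.py <<'E'
import numpy as np,cv2
from scipy.optimize import minimize
from workcell import env
CM={n:env.camera_model(n) for n in("scene","top")}
def proj(n,P):
    c=CM[n];P=np.atleast_2d(P);T=c['camera_from_world']
    q=P@T[:3,:3].T+T[:3,3]; q=q*[1,-1,-1]
    K=np.array([[c['fx'],0,c['cx']],[0,c['fy'],c['cy']],[0,0,1]])
    return cv2.projectPoints(q.reshape(-1,1,3),np.zeros(3),np.zeros(3),K,c['distortion'])[0].reshape(-1,2)
def back(n,uv,z):
    c=CM[n];T=c['camera_from_world'];K=np.array([[c['fx'],0,c['cx']],[0,c['fy'],c['cy']],[0,0,1]])
    u=cv2.undistortPoints(np.array([[uv]],float),K,c['distortion']).ravel()
    d=T[:3,:3].T@np.array([u[0],-u[1],-1]);o=-T[:3,:3].T@T[:3,3]
    return o+d*(z-o[2])/d[2]
def rect(x,y,a,lx,ly,z,ox=0,oy=0):
    p=np.array([[-1,-1],[1,-1],[1,1],[-1,1]])*[lx/2,ly/2]+[ox,oy]
    c,s=np.cos(a),np.sin(a)
    return np.c_[p@np.array([[c,s],[-s,c]])+[x,y],np.full(4,z)]
SS=8
def mask(polys,box):
    x0,y0,x1,y1=box
    m=np.zeros(((y1-y0)*SS,(x1-x0)*SS),np.uint8)
    for p,v in polys:
        q=((p-[x0,y0]+0.5)*SS-0.5)
        cv2.fillPoly(m,[np.round(q*16).astype(np.int32)],v,shift=4)
    return m
def cover(m,k,box):
    x0,y0,x1,y1=box
    return np.stack([cv2.resize((m==i).astype(np.float32),(x1-x0,y1-y0),interpolation=cv2.INTER_AREA) for i in range(k)],-1)
def hull(P):return cv2.convexHull(P.astype(np.float32)).reshape(-1,2)
# part models: list of polys in world for pose x,y,a at bottom z0
def polys(kind,n,x,y,a,z0):
    P=lambda *r:proj(n,rect(x,y,a,*r))
    if kind=='frame':
        L=[(hull(np.r_[P(.06,.1,z0),P(.06,.1,z0+.01)]),1),(P(.06,.1,z0+.01),2),(P(.032,.066,z0+.01),3)];k=4
    elif kind=='panel':
        t=np.linspace(0,2*np.pi,33)[:-1]
        sp=proj(n,np.c_[x+.013*np.cos(t),y+.013*np.sin(t),np.full(32,z0+.01)])
        L=[(hull(np.r_[P(.06,.1,z0),P(.06,.1,z0+.01)]),1),(P(.06,.1,z0+.01),2),(sp,3)];k=4
    elif kind=='seat':
        L=[(hull(np.r_[P(.06,.1,z0-.012),P(.06,.1,z0)]),1),(P(.06,.1,z0),2)];k=3
    elif kind=='base':
        L=[(hull(np.r_[P(.13,.24,0),P(.13,.24,.012)]),1),(P(.13,.24,.012),2)];k=3
    return L,k
def fit(kind,ims,x,y,a,z0,pad=6,ign=None,verbose=0,igpoly=None):
    B={}
    for n in ims:
        L,k=polys(kind,n,x,y,a,z0);q=L[0][0]
        B[n]=(int(q[:,0].min())-pad,int(q[:,1].min())-pad,int(q[:,0].max())+pad+1,int(q[:,1].max())+pad+1)
    W={}
    for n in ims:
        x0,y0,x1,y1=B[n]; w=np.ones((y1-y0,x1-x0),np.uint8)
        if igpoly:
            for P in igpoly: cv2.fillPoly(w,[np.round(hull(proj(n,P))-[x0,y0]).astype(np.int32)],0)
        W[n]=w.astype(bool).ravel()
    def cost(v):
        e=0
        for n,im in ims.items():
            x0,y0,x1,y1=B[n];L,k=polys(kind,n,x+v[0]/1000,y+v[1]/1000,a+v[2]/50,z0)
            A=cover(mask(L,B[n]),k,B[n]).reshape(-1,k)[W[n]];I=im[y0:y1,x0:x1].reshape(-1,3).astype(float)[W[n]]
            c=np.linalg.lstsq(A,I,rcond=None)[0];e+=np.minimum(((A@c-I)**2).sum(1),6000).sum()/len(I)
        return e
    best=None
    for d in [(0,0,0),(3,3,0),(-3,-3,2),(3,-3,-2)]:
        r=minimize(cost,d,method='Nelder-Mead',options=dict(initial_simplex=np.array(d)+np.array([[0,0,0],[4,0,0],[0,4,0],[0,0,3]]),xatol=.02,fatol=.01))
        if best is None or r.fun<best.fun:best=r
    v=best.x
    return x+v[0]/1000,y+v[1]/1000,a+v[2]/50,best.fun
E
cat > m0.py <<'E'
from h import *
ims={n:cv2.imread(f"pics/{n}0.png") for n in("scene","top")}
D=np.deg2rad
def g(px,z):return back("top",px,z)[:2]
for kind,px,z,a0,z0 in[("frame",(171.5,232.8),.01,[30-90,30],0),("panel",(346.9,223.4),.01,[-10,10],0),("seat",(241,169),.036,[-15],.036),("base",(251,172.5),.012,[-15],0)]:
    p=g(px,z)
    for cams in(["top"],["scene"],["top","scene"]):
        r=min((fit(kind,{c:ims[c] for c in cams},p[0],p[1],D(a),z0) for a in a0),key=lambda r:r[3])
        print(kind,cams,np.round(r[:2],4),round(np.rad2deg(r[2]),2),round(r[3],1))
        p=r[:2] if 0 else p
im=ims["top"][215:300,135:215]
cv2.imwrite("pics/frz.png",cv2.resize(im,None,fx=6,fy=6,interpolation=cv2.INTER_CUBIC))
im=ims["top"][145:205,215:300]
cv2.imwrite("pics/fxz.png",cv2.resize(im,None,fx=8,fy=8,interpolation=cv2.INTER_CUBIC))
E
time python3 m0.py
```

```text
frame ['top'] [0.4267 0.2614] 32.04 65.4
frame ['scene'] [0.4276 0.2618] 32.05 431.1
frame ['top', 'scene'] [0.4273 0.2618] 32.4 507.0
panel ['top'] [ 0.473  -0.2396] 22.31 897.7
panel ['scene'] [ 0.4504 -0.2546] -13.1 1851.0
panel ['top', 'scene'] [ 0.4505 -0.2542] -12.82 3049.4
seat ['top'] [0.6064 0.0543] -17.81 845.4
seat ['scene'] [0.6218 0.0247] -10.88 2322.2
seat ['top', 'scene'] [0.6196 0.0517] -19.29 3426.0
base ['top'] [0.6012 0.0275] -18.04 412.1
base ['scene'] [0.6035 0.0259] -17.93 1639.3
base ['top', 'scene'] [0.6034 0.0259] -17.97 2065.5
real	0m23.909s
user	0m23.714s
sys	0m0.421s
```

View pics/frz.png

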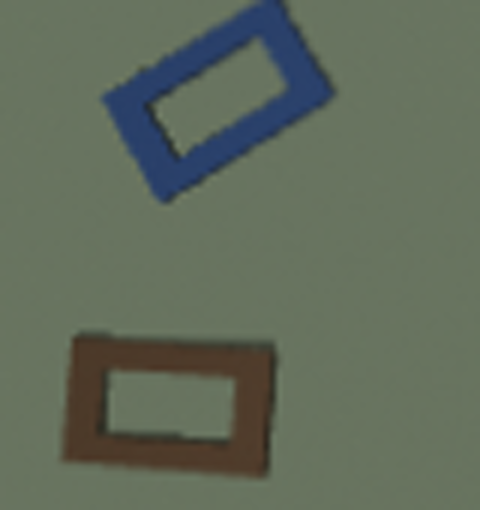

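View pics/fxz.png

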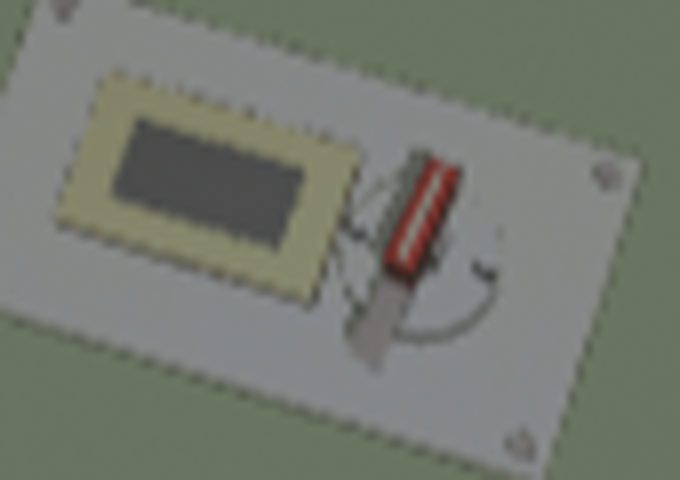

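The blue ring at (171,233) in the top view is the frame, and the brown one at (160,283) is the decoy. The red wing is at (267,175) with its tongue pointing to −x. I'll refine the seat model by adding the dark recess.

```bash
cat > /tmp/p.py <<'E'
s=open('h.py').read()
s=s.replace("(P(.06,.1,z0),2)];k=3\n    elif kind=='base'","(P(.06,.1,z0),2),(P(RX,RY,z0),3)];k=4\n    elif kind=='base'")
s=s.replace("SS=8","SS=8\nRX,RY=.032,.066")
open('h.py','w').write(s)
E
python3 /tmp/p.py
cat > m1.py <<'E'
import h
from h import *
ims={n:cv2.imread(f"pics/{n}0.png") for n in("scene","top")}
for RX,RY in[(.028,.062),(.03,.066),(.032,.066),(.034,.07)]:
  h.RX,h.RY=RX,RY
  for cams in(["top"],["scene"]):
    r=fit("seat",{c:ims[c] for c in cams},.607,.055,np.deg2rad(-18),.036,pad=3)
    print(RX,RY,cams,np.round(r[:2],4),round(np.rad2deg(r[2]),2),round(r[3],1))
E
python3 m1.py
```

```text
0.028 0.062 ['top'] [0.611  0.0557] -18.33 281.8
0.028 0.062 ['scene'] [0.6123 0.0549] -18.05 1493.4
0.03 0.066 ['top'] [0.611  0.0558] -18.16 246.7
0.03 0.066 ['scene'] [0.6117 0.0551] -17.99 1390.3
0.032 0.066 ['top'] [0.6109 0.0558] -18.13 244.6
0.032 0.066 ['scene'] [0.6117 0.055 ] -18.1 1365.2
0.034 0.07 ['top'] [0.6113 0.0557] -17.8 289.2
0.034 0.07 ['scene'] [0.6117 0.055 ] -18.1 1448.8
```

```bash
cat > g.py <<'E'
import sys,numpy as np
from scipy.spatial.transform import Rotation as Ro
from workcell import env
def go(x,y,z,phi):
    o=env.get_obs();R=o['tcp_rot'];p=o['eef_pos']
    f=np.deg2rad(phi);yv=np.array([np.cos(f),np.sin(f),0]);xv=np.array([0,0,-1.]);T=np.c_[xv,yv,np.cross(xv,yv)]
    d=R.T@(np.array([x,y,z])-p);t=Ro.from_matrix(R.T@T).as_rotvec(degrees=True)
    print("t",round(o['clock'],2),"tcp",np.round(p,4),"phi",np.round(np.rad2deg(np.arctan2(R[1,1],R[0,1])),2),"q6",round(o['joint_positions'][5],2),"F",np.round(o['contact_force'],1),"w",round(o['grip_width'],4))
    print("travel",np.round(d,4).tolist(),"turn",np.round(t,2).tolist(),"dist",round(np.linalg.norm(d),3))
if __name__=="__main__":go(*map(float,sys.argv[1:5]))
E
python3 g.py .46 -.10 .2 160; python3 g.py .427 .2616 .1 -148
```

```text
t 1.0 tcp [ 0.2113 -0.5882  0.2313] phi 109.75 q6 -0.26 F [ 0.6  0.2 -0.5] w 0.0852
travel [0.0313, 0.3754, 0.3991] turn [-50.25, -0.0, 0.0] dist 0.549
t 1.0 tcp [ 0.2113 -0.5882  0.2313] phi 109.75 q6 -0.26 F [ 0.6  0.2 -0.5] w 0.0852
travel [0.1313, 0.7269, 0.4903] turn [-102.25, -0.0, 0.0] dist 0.887
```

Emit:
arm_command(moves=[{"gripper": 0.085, "travel": [0.03, 0.375, 0.4], "turn": [-50, 0, 0]}, {"gripper": 0.085, "travel": [0.03, 0.375, 0.4], "turn": [-50, 0, 0]}, {"gripper": 0.085, "travel": [0.03, 0.375, 0.4], "turn": [-50, 0, 0]}, {"gripper": 0.085, "travel": [0.03, 0.375, 0.4], "turn": [-50, 0, 0]}, {"gripper": 0.085, "travel": [0.03, 0.375, 0.4], "turn": [-50, 0, 0]}], newtons=40)

```text
clock: 1.62
eef_pos: [0.3541, -0.3087, 0.2145]
tcp_rot: [[0.001, -0.94, 0.342], [-0.001, 0.342, 0.94], [-1.0, -0.001, -0.0]]
contact_force: [0.6, 0.4, 0.3]
grip_width: 0.0851
```

```bash
python3 g.py .427 .2616 .1 -148
```

```text
t 1.62 tcp [ 0.3541 -0.3087  0.2145] phi 160.0 q6 0.02 F [0.6 0.4 0.3] w 0.0851
travel [0.1143, 0.1267, 0.5609] turn [-52.0, -0.04, 0.06] dist 0.586
```

Emit:
arm_command(moves=[{"gripper": 0.085, "travel": [0.05, 0.08, 0.3], "turn": [-26, 0, 0]}, {"gripper": 0.085, "travel": [0.05, 0.08, 0.3], "turn": [-26, 0, 0]}, {"gripper": 0.085, "travel": [0.05, 0.08, 0.3], "turn": [-26, 0, 0]}, {"gripper": 0.085, "travel": [0.05, 0.08, 0.3], "turn": [-26, 0, 0]}, {"gripper": 0.085, "travel": [0.05, 0.08, 0.3], "turn": [-26, 0, 0]}])

```text
clock: 2.25
eef_pos: [0.3821, -0.0011, 0.1649]
tcp_rot: [[0.002, -0.995, -0.101], [0.001, -0.101, 0.995], [-1.0, -0.002, 0.0]]
contact_force: [1.4, 0.0, -0.2]
grip_width: 0.0854
```

```bash
python3 g.py .427 .2616 .1 -148
```

```text
t 2.25 tcp [ 0.3821 -0.0011  0.1649] phi -174.22 q6 -0.33 F [ 1.4  0.  -0.2] w 0.0854
travel [0.0652, -0.071, 0.2568] turn [-26.22, -0.0, 0.12] dist 0.274
```

Emit:
arm_command(moves=[{"gripper": 0.085, "travel": [0.065, -0.071, 0.257], "turn": [-26.2, 0, 0.1]}, {"gripper": 0.085, "travel": [0.065, -0.071, 0.257], "turn": [-26.2, 0, 0.1]}, {"gripper": 0.085, "travel": [0.065, -0.071, 0.257], "turn": [-26.2, 0, 0.1]}, {"gripper": 0.085, "travel": [0.065, -0.071, 0.257], "turn": [-26.2, 0, 0.1]}, {"gripper": 0.085, "travel": [0.065, -0.071, 0.257], "turn": [-26.2, 0, 0.1]}])

```text
clock: 2.88
eef_pos: [0.4271, 0.2626, 0.0987]
tcp_rot: [[-0.002, -0.847, -0.532], [-0.001, -0.532, 0.847], [-1.0, 0.002, 0.0]]
contact_force: [0.9, -0.9, -0.0]
grip_width: 0.085
```

```bash
python3 g.py .427 .2616 .02 -148
python3 - <<'E'
from h import *
ims={}
for n in("scene","top"):
    ims[n]=env.snapshot(n);cv2.imwrite(f"pics/{n}1.png",ims[n])
for c in ims:
    r=fit("panel",{c:ims[c]},.4505,-.2542,np.deg2rad(-13),0,pad=4)
    print(c,np.round(r[:2],4),round(np.rad2deg(r[2]),2),round(r[3],1))
cv2.imwrite("pics/t1z.png",cv2.resize(ims["top"][130:300,130:400],None,fx=2.9,fy=2.9,interpolation=cv2.INTER_CUBIC))
E
```

```text
t 2.88 tcp [0.4271 0.2626 0.0987] phi -147.88 q6 -0.31 F [ 0.9 -0.9 -0. ] w 0.085
travel [0.0787, 0.0005, -0.0008] turn [0.12, 0.01, -0.1] dist 0.079
scene [ 0.4506 -0.2544] -13.12 84.5
top [ 0.4501 -0.2536] -13.37 56.7
```

View pics/t1z.png

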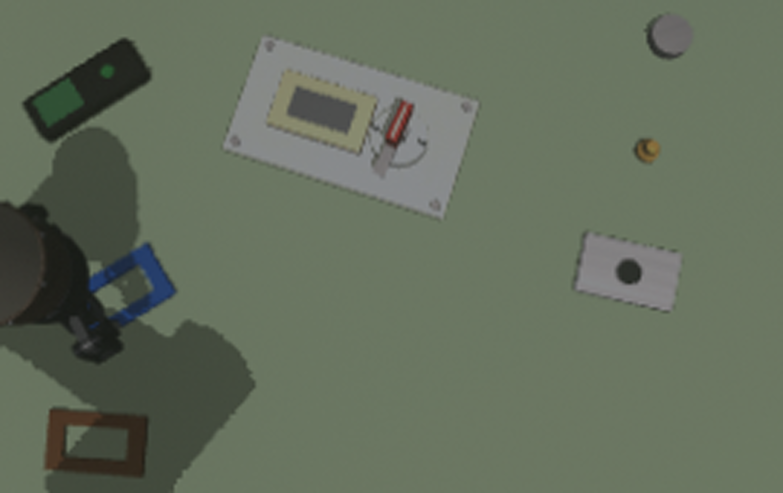

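Emit:
arm_command(moves=[{"gripper": 0.085, "travel": [0.04, 0.0005, -0.001], "turn": [0, 0, -0.1]}, {"gripper": 0.085, "travel": [0.08, 0.0005, -0.001], "turn": [0, 0, -0.1]}, {"gripper": 0.085, "travel": [0.099, 0.0005, -0.001], "turn": [0, 0, -0.1]}, {"gripper": 0.07, "travel": [0.099, 0.0005, -0.001], "turn": [0, 0, -0.1]}, {"gripper": 0.07, "travel": [0.099, 0.0005, -0.001], "turn": [0, 0, -0.1]}])

```text
clock: 3.6
eef_pos: [0.4274, 0.2583, 0.0017]
tcp_rot: [[0.001, -0.849, -0.529], [0.002, -0.529, 0.849], [-1.0, -0.002, 0.001]]
contact_force: [-0.8, 0.6, 0.6]
grip_width: 0.0701
```

```bash
python3 g.py .427 .2616 -.001 -148
python3 - <<'E'
from h import *
im=env.snapshot("scene");cv2.imwrite("pics/s2z.png",cv2.resize(im[110:230,260:380],None,fx=5,fy=5,interpolation=cv2.INTER_CUBIC))
E
```

```text
t 3.6 tcp [0.4274 0.2583 0.0017] phi -148.08 q6 -0.31 F [-0.8  0.6  0.6] w 0.0701
travel [0.0027, -0.0014, 0.003] turn [-0.08, 0.05, 0.1] dist 0.004
```

View pics/s2z.png

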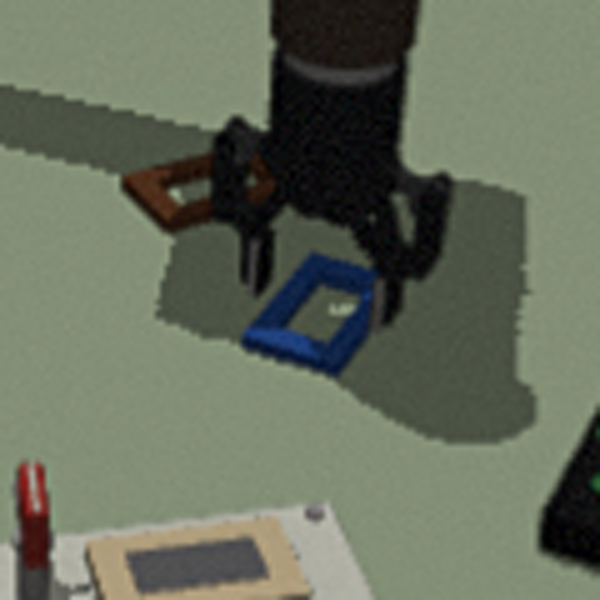

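The jaws straddle the blue frame's 60 mm width, at about (304,160) in the scene view. I'll correct by 3 mm and close.

Emit:
arm_command(moves=[{"gripper": 0.07, "travel": [0.003, -0.0015, 0.003], "turn": [0, 0, 0]}, {"gripper": 0.055, "travel": [0.003, -0.0015, 0.003], "turn": [0, 0, 0]}, {"gripper": 0.055, "travel": [0.003, -0.0015, 0.003], "turn": [0, 0, 0]}, {"gripper": 0.055, "travel": [0.003, -0.0015, 0.003], "turn": [0, 0, 0]}], newtons=40)

```text
clock: 4.15
eef_pos: [0.4269, 0.2625, -0.0015]
tcp_rot: [[0.001, -0.848, -0.53], [0.002, -0.53, 0.848], [-1.0, -0.002, 0.001]]
contact_force: [-1.3, 0.1, 5.1]
grip_width: 0.0584
```

```bash
python3 g.py .427 .2616 -.001 -148
python3 - <<'E'
from h import *
im=env.snapshot("scene");cv2.imwrite("pics/s3z.png",cv2.resize(im[110:230,260:380],None,fx=5,fy=5,interpolation=cv2.INTER_CUBIC))
E
```

```text
t 4.15 tcp [ 0.4269  0.2625 -0.0015] phi -148.01 q6 -0.32 F [-1.3  0.1  5.1] w 0.0584
travel [-0.0005, 0.0003, -0.0008] turn [-0.01, 0.05, 0.1] dist 0.001
```

View pics/s3z.png

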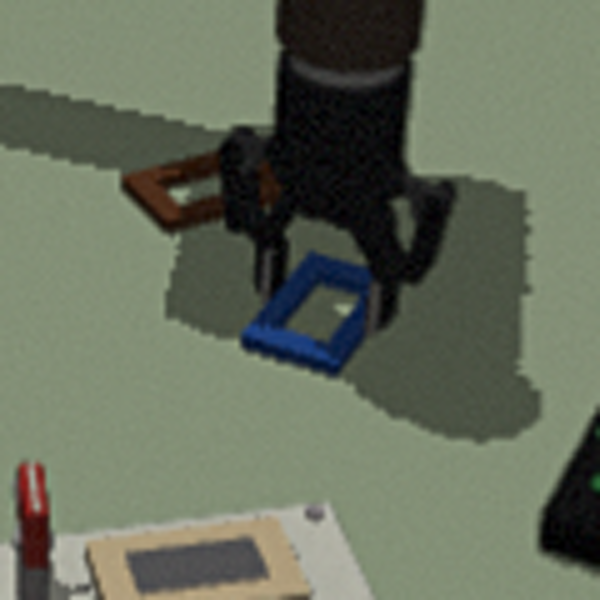

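Emit:
arm_command(moves=[{"gripper": 0.055, "travel": [-0.04, 0, 0], "turn": [0, 0, 0]}, {"gripper": 0.055, "travel": [-0.09, 0, 0], "turn": [0, 0, 0]}, {"gripper": 0.055, "travel": [-0.09, 0, 0], "turn": [0, 0, 0]}])

```text
clock: 4.58
eef_pos: [0.4283, 0.2638, 0.0913]
tcp_rot: [[0.006, -0.848, -0.53], [0.007, -0.53, 0.848], [-1.0, -0.009, 0.003]]
contact_force: [-0.1, 0.4, -0.9]
grip_width: 0.0586
```

```bash
python3 g.py .6113 .0554 .08 161.95
```

```text
t 4.58 tcp [0.4283 0.2638 0.0913] phi -148.0 q6 -0.32 F [-0.1  0.4 -0.9] w 0.0586
travel [0.0109, -0.0447, -0.2738] turn [50.05, 0.37, 0.4] dist 0.278
```

Emit:
arm_command(moves=[{"gripper": 0.055, "travel": [0.005, -0.0225, -0.137], "turn": [25, 0, 0]}, {"gripper": 0.055, "travel": [0.01, -0.045, -0.273], "turn": [50, 0, 0]}, {"gripper": 0.055, "travel": [0.01, -0.045, -0.273], "turn": [50, 0, 0]}, {"gripper": 0.055, "travel": [0.01, -0.045, -0.273], "turn": [50, 0, 0]}, {"gripper": 0.055, "travel": [0.01, -0.045, -0.273], "turn": [50, 0, 0]}])

```text
clock: 5.2
eef_pos: [0.6098, 0.0511, 0.0755]
tcp_rot: [[-0.003, -0.948, 0.317], [-0.0, 0.317, 0.948], [-1.0, 0.002, -0.001]]
contact_force: [0.4, 0.2, -0.9]
grip_width: 0.0585
```

```bash
python3 g.py .6113 .0554 .08 161.95
```

```text
t 5.2 tcp [0.6098 0.0511 0.0755] phi 161.5 q6 -0.67 F [ 0.4  0.2 -0.9] w 0.0585
travel [-0.0045, -0.0, 0.0046] turn [-0.45, -0.06, -0.13] dist 0.006
```

Emit:
arm_command(moves=[{"gripper": 0.055, "travel": [0.01, 0, 0.0045], "turn": [-0.4, 0, 0]}, {"gripper": 0.055, "travel": [0.01, 0, 0.0045], "turn": [-0.4, 0, 0]}, {"gripper": 0.055, "travel": [0.01, 0, 0.0045], "turn": [-0.4, 0, 0]}])

```text
clock: 5.58
eef_pos: [0.6097, 0.0591, 0.0671]
tcp_rot: [[-0.001, -0.954, 0.301], [0.0, 0.301, 0.954], [-1.0, 0.001, -0.0]]
contact_force: [0.3, 0.5, -0.4]
grip_width: 0.0582
```

```bash
python3 g.py .6113 .0554 .045 161.95;python3 - <<'E'
from h import *
im={n:env.snapshot(n) for n in("scene","top")}
for n in im:cv2.imwrite(f"pics/{n}4.png",im[n])
o=env.get_obs();p=o['eef_pos'];print(p)
z=p[2]+.0015
for n in im:
    r=fit("frame",{n:im[n]},p[0],p[1],np.deg2rad(-18),z,pad=2);print(n,np.round(r[:2],4),np.rad2deg(r[2]),r[3])
cv2.imwrite("pics/4z.png",np.hstack([cv2.resize(im["scene"][150:260,230:350],(400,367),interpolation=cv2.INTER_CUBIC),cv2.resize(im["top"][115:225,190:310],(400,367),interpolation=cv2.INTER_CUBIC)]))
E
```

```text
t 5.58 tcp [0.6097 0.0591 0.0671] phi 162.47 q6 -0.67 F [ 0.3  0.5 -0.4] w 0.0582
travel [0.022, -0.0027, -0.003] turn [0.52, -0.02, -0.07] dist 0.022
[0.61014311 0.05916608 0.06771317]
scene [0.6081 0.0587] -15.868703719169806 2966.408840535957
top [0.6093 0.0595] -19.422055688277553 2402.1427541793278
```

View pics/4z.png

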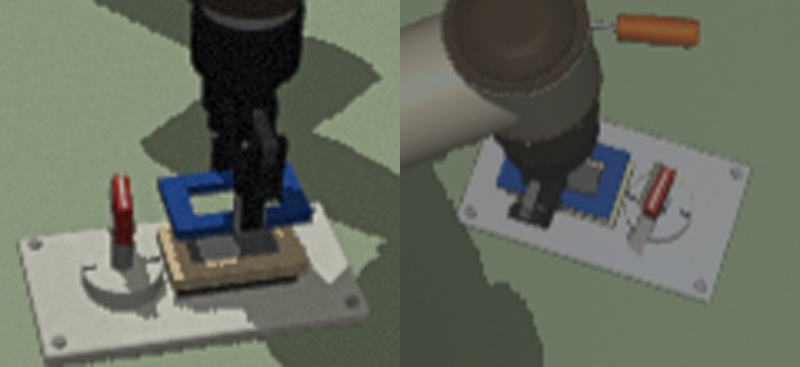

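Emit:
arm_command(moves=[{"gripper": 0.055, "travel": [0.012, -0.0025, -0.0035], "turn": [0.5, 0, 0]}, {"gripper": 0.055, "travel": [0.022, -0.0025, -0.0035], "turn": [0.5, 0, 0]}, {"gripper": 0.055, "travel": [0.022, -0.0025, -0.0035], "turn": [0.5, 0, 0]}, {"gripper": 0.055, "travel": [0.022, -0.0025, -0.0035], "turn": [0.5, 0, 0]}])

```text
clock: 6.18
eef_pos: [0.6119, 0.0541, 0.0453]
tcp_rot: [[-0.0, -0.95, 0.311], [0.0, 0.311, 0.95], [-1.0, 0.0, 0.0]]
contact_force: [-0.1, 0.6, -0.8]
grip_width: 0.0587
```

```bash
cat >> h.py <<'E'
def chroma_fit(kind,n,im,x,y,a,z0,pad=3,thr=60):
    """single channel chroma, two-class, dark pixels ignored"""
    L,k=polys(kind,n,x,y,a,z0);q=L[0][0]
    B=(int(q[:,0].min())-pad,int(q[:,1].min())-pad,int(q[:,0].max())+pad+1,int(q[:,1].max())+pad+1)
    x0,y0,x1,y1=B;I=im[y0:y1,x0:x1].astype(float)
    C=(I[...,0]-I[...,2])/(I.sum(-1)+1)
    dark=(I.max(-1)<thr).astype(np.uint8);w=cv2.dilate(dark,np.ones((3,3)))==0
    def cost(v):
        L,k=polys(kind,n,x+v[0]/1000,y+v[1]/1000,a+v[2]/50,z0)
        m=mask(L,B)
        if k==4: m[m==3]=0
        m[m>0]=1
        A=cover(m,2,B)[w];c=np.linalg.lstsq(A,C[w],rcond=None)[0]
        return np.minimum((A@c-C[w])**2,.03).sum()
    best=min((minimize(cost,d,method='Nelder-Mead',options=dict(initial_simplex=np.array(d)+np.array([[0,0,0],[4,0,0],[0,4,0],[0,0,3]]),xatol=.02,fatol=1e-6)) for d in [(0,0,0),(2,2,0),(-2,-2,1),(2,-2,-1)]),key=lambda r:r.fun)
    v=best.x;return x+v[0]/1000,y+v[1]/1000,a+v[2]/50,best.fun
E
python3 g.py .6113 .0554 .045 161.95;python3 - <<'E'
from h import *
im={n:env.snapshot(n) for n in("scene","top")}
for n in im:cv2.imwrite(f"pics/{n}5.png",im[n])
o=env.get_obs();p=o['eef_pos'];print(p)
z=p[2]+.0015
for n in im:
  for thr in (45,60):
    r=chroma_fit("frame",n,im[n],p[0],p[1],np.deg2rad(-18),z,thr=thr);print(n,np.round(r[:2],4),np.rad2deg(r[2]),r[3])
  r=chroma_fit("frame",n,cv2.imread(f"pics/{n}0.png"),.427,.2616,np.deg2rad(32),0);print("orig",n,np.round(r[:2],4),np.rad2deg(r[2]),r[3])
E
python3 g.py .6113 .0554 .045 161.95
```

```text
t 6.17 tcp [0.6119 0.0541 0.0453] phi 161.86 q6 -0.67 F [-0.1  0.6 -0.8] w 0.0587
travel [0.0003, 0.001, 0.001] turn [-0.09, 0.01, -0.02] dist 0.001
[0.6121066  0.05422023 0.0457073 ]
scene [0.6095 0.053 ] -15.954588649754593 5.855883174995265
scene [0.6102 0.0524] -17.688434515298557 2.3839168462350973
orig scene [0.4282 0.2611] 32.06322938901186 0.2963532493781826
top [0.61   0.0536] -18.273098838690228 4.459713460191474
top [0.6091 0.0539] -16.239921726744605 3.294100643047819
orig top [0.4268 0.2624] 31.549472550531103 1.0424820662038092
t 6.28 tcp [0.6121 0.0542 0.0457] phi 161.86 q6 -0.67 F [-0.1  0.5 -1.1] w 0.0587
travel [0.0007, 0.0011, 0.0009] turn [-0.09, 0.03, 0.02] dist 0.002
```

Emit:
arm_command(moves=[{"gripper": 0.055, "travel": [0.003, 0, 0.002], "turn": [0, 0, 0]}, {"gripper": 0.055, "travel": [0.006, 0, 0.002], "turn": [0, 0, 0]}, {"gripper": 0.055, "travel": [0.008, 0, 0.002], "turn": [0, 0, 0]}, {"gripper": 0.055, "travel": [0.0095, 0, 0.002], "turn": [0, 0, 0]}, {"gripper": 0.055, "travel": [0.0095, 0, 0.002], "turn": [0, 0, 0]}])

```text
clock: 6.9
eef_pos: [0.6124, 0.056, 0.0358]
tcp_rot: [[-0.0, -0.95, 0.311], [0.0, 0.311, 0.95], [-1.0, 0.001, 0.0]]
contact_force: [0.6, 0.2, -1.1]
grip_width: 0.0585
```

```bash
python3 g.py .6113 .0554 .0345 161.95;python3 - <<'E'
from h import *
im={n:env.snapshot(n) for n in("scene","top")}
for n in im:cv2.imwrite(f"pics/{n}6.png",im[n])
cv2.imwrite("pics/6z.png",np.hstack([cv2.resize(im["scene"][180:260,250:330],(400,400),interpolation=cv2.INTER_CUBIC),cv2.resize(im["top"][135:205,210:280],(400,400),interpolation=cv2.INTER_CUBIC)]))
E
python3 g.py .6113 .0554 .0345 161.95
```

```text
t 6.9 tcp [0.6124 0.056  0.0358] phi 161.85 q6 -0.67 F [ 0.6  0.2 -1.1] w 0.0585
travel [0.0013, 0.0008, -0.0009] turn [-0.1, 0.01, -0.03] dist 0.002
t 7.0 tcp [0.6125 0.0561 0.036 ] phi 161.85 q6 -0.67 F [-0.  -0.4 -2. ] w 0.0585
travel [0.0015, 0.0009, -0.001] turn [-0.1, 0.02, -0.01] dist 0.002
```

View pics/6z.png

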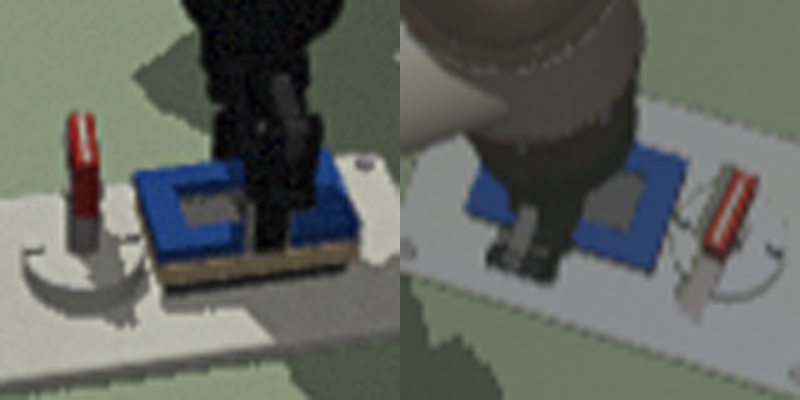

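Emit:
arm_command(moves=[{"gripper": 0.055, "travel": [0.0006, 0, 0], "turn": [0, 0, 0]}, {"gripper": 0.055, "travel": [0.0012, 0, 0], "turn": [0, 0, 0]}, {"gripper": 0.055, "travel": [0.0018, 0, 0], "turn": [0, 0, 0]}, {"gripper": 0.055, "travel": [0.0018, 0, 0], "turn": [0, 0, 0]}])

```text
clock: 7.5
eef_pos: [0.6125, 0.0561, 0.0343]
tcp_rot: [[-0.0, -0.95, 0.311], [0.0, 0.311, 0.95], [-1.0, 0.0, 0.0]]
contact_force: [-1.0, 0.2, 0.7]
grip_width: 0.0586
```

```bash
python3 g.py .6113 .0554 .0345 161.95
```

```text
t 7.5 tcp [0.6125 0.0561 0.0343] phi 161.86 q6 -0.67 F [-1.   0.2  0.7] w 0.0586
travel [-0.0002, 0.0009, -0.001] turn [-0.09, 0.02, -0.01] dist 0.001
```

Emit:
arm_command(moves=[{"gripper": 0.055, "travel": [0.0005, 0, 0], "turn": [0, 0, 0]}, {"gripper": 0.055, "travel": [0.0005, 0, 0], "turn": [0, 0, 0]}, {"gripper": 0.066, "travel": [0.0005, 0, 0], "turn": [0, 0, 0]}, {"gripper": 0.08, "travel": [0.0005, 0, 0], "turn": [0, 0, 0]}, {"gripper": 0.085, "travel": [0.0005, 0, 0], "turn": [0, 0, 0]}])

```text
clock: 8.12
eef_pos: [0.6125, 0.0561, 0.0336]
tcp_rot: [[-0.0, -0.95, 0.311], [0.0, 0.311, 0.95], [-1.0, 0.0, 0.0]]
contact_force: [0.0, -0.9, -0.4]
grip_width: 0.0849
```

Emit:
arm_command(moves=[{"gripper": 0.085, "travel": [-0.04, 0, 0], "turn": [0, 0, 0]}, {"gripper": 0.085, "travel": [-0.1, 0, 0], "turn": [0, 0, 0]}])

```text
clock: 8.38
eef_pos: [0.6111, 0.0556, 0.1326]
tcp_rot: [[-0.005, -0.95, 0.312], [-0.001, 0.312, 0.95], [-1.0, 0.005, -0.003]]
contact_force: [1.6, 0.2, 0.4]
grip_width: 0.0851
```

```bash
python3 g.py .4504 -.2540 .13 166.8
```

```text
t 8.38 tcp [0.6111 0.0556 0.1326] phi 161.85 q6 -0.67 F [1.6 0.2 0.4] w 0.0851
travel [0.0039, 0.0563, -0.3443] turn [-4.95, -0.16, -0.28] dist 0.349
```

Emit:
arm_command(moves=[{"gripper": 0.085, "travel": [0.002, 0.056, -0.344], "turn": [-5, 0, 0]}, {"gripper": 0.085, "travel": [0.002, 0.056, -0.344], "turn": [-5, 0, 0]}, {"gripper": 0.085, "travel": [0.002, 0.056, -0.344], "turn": [-5, 0, 0]}, {"gripper": 0.085, "travel": [0.002, 0.056, -0.344], "turn": [-5, 0, 0]}, {"gripper": 0.085, "travel": [0.002, 0.056, -0.344], "turn": [-5, 0, 0]}])

```text
clock: 9.0
eef_pos: [0.4677, -0.223, 0.1321]
tcp_rot: [[0.001, -0.974, 0.227], [0.0, 0.227, 0.974], [-1.0, -0.001, 0.0]]
contact_force: [0.5, -1.0, -1.0]
grip_width: 0.0852
```

```bash
python3 g.py .4504 -.2540 .13 166.8;cat > ck.py <<'E'
import sys
import h
from h import *
tag=sys.argv[1]
im={n:env.snapshot(n) for n in("scene","top")}
for n in im:
    cv2.imwrite(f"pics/{n}{tag}.png",im[n])
    r=chroma_fit("frame",n,im[n],.6113,.0554,np.deg2rad(-18),.036,thr=30);print("chroma",n,np.round(r[:2],4),np.rad2deg(r[2]),r[3])
    r=fit("frame",{n:im[n]},.6113,.0554,np.deg2rad(-18),.036,pad=3);print("fit",n,np.round(r[:2],4),np.rad2deg(r[2]),r[3])
cv2.imwrite(f"pics/{tag}z.png",np.hstack([cv2.resize(im["scene"][190:250,260:340],(400,300),interpolation=cv2.INTER_CUBIC),cv2.resize(im["top"][140:200,215:295],(400,300),interpolation=cv2.INTER_CUBIC)]))
E
python3 ck.py 7
```

```text
t 9.0 tcp [ 0.4677 -0.223   0.1321] phi 166.89 q6 -0.1 F [ 0.5 -1.  -1. ] w 0.0852
travel [0.0021, 0.0098, -0.0342] turn [0.09, 0.01, 0.03] dist 0.036
chroma scene [0.6108 0.0544] -17.88990643886999 9.04522195757976
fit scene [0.6114 0.053 ] -18.65079939793268 1841.025001308874
chroma top [0.6103 0.0554] -18.1912521152703 2.224019844585159
fit top [0.6095 0.0541] -17.280456546507672 1091.1205341642353
```

View pics/7z.png

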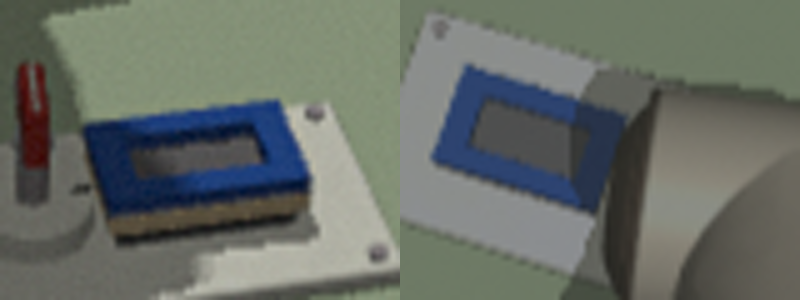

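The frame sits on the seat, and the cream side below it is flush in the scene view at (300,220). Both fits put it within about 1 mm of the seat. I'll go to the panel next.

Emit:
arm_command(moves=[{"gripper": 0.085, "travel": [0.05, 0.01, -0.034], "turn": [0, 0, 0]}, {"gripper": 0.085, "travel": [0.1, 0.01, -0.034], "turn": [0, 0, 0]}, {"gripper": 0.085, "travel": [0.127, 0.01, -0.034], "turn": [0, 0, 0]}, {"gripper": 0.07, "travel": [0.132, 0.01, -0.034], "turn": [0, 0, 0]}, {"gripper": 0.07, "travel": [0.132, 0.01, -0.034], "turn": [0, 0, 0]}])

```text
clock: 9.72
eef_pos: [0.4521, -0.2521, 0.0003]
tcp_rot: [[0.001, -0.974, 0.227], [-0.0, 0.227, 0.974], [-1.0, -0.001, 0.0]]
contact_force: [0.5, 0.1, -0.0]
grip_width: 0.0702
```

```bash
python3 g.py .4504 -.2540 -.001 166.8
python3 - <<'E'
from h import *
im=env.snapshot("scene");cv2.imwrite("pics/s8z.png",cv2.resize(im[170:270,100:220],None,fx=5,fy=5,interpolation=cv2.INTER_CUBIC))
E
python3 g.py .4504 -.2540 -.001 166.8
```

```text
t 9.72 tcp [ 4.521e-01 -2.521e-01  3.000e-04] phi 166.9 q6 -0.03 F [ 0.5  0.1 -0. ] w 0.0702
travel [0.0013, 0.0012, -0.0022] turn [0.1, 0.01, 0.04] dist 0.003
t 9.78 tcp [ 0.4524 -0.2522  0.0008] phi 166.91 q6 -0.03 F [-0.5 -0.2  0.4] w 0.0698
travel [0.0018, 0.0016, -0.0022] turn [0.11, 0.01, 0.12] dist 0.003
```

View pics/s8z.png

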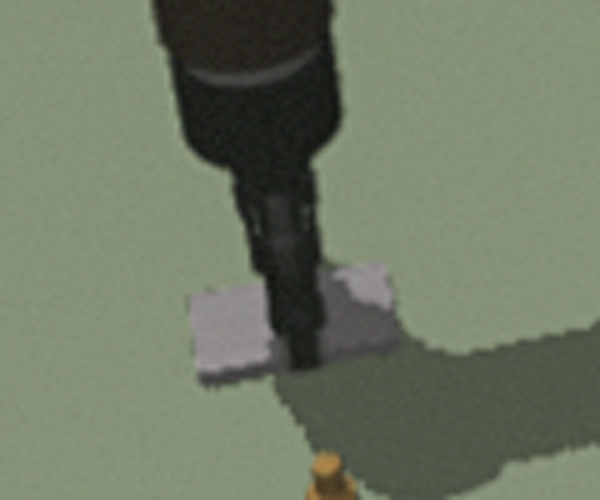

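Emit:
arm_command(moves=[{"gripper": 0.07, "travel": [0.0015, 0.0015, -0.0015], "turn": [0, 0, 0]}, {"gripper": 0.055, "travel": [0.0015, 0.0015, -0.0015], "turn": [0, 0, 0]}, {"gripper": 0.055, "travel": [0.0015, 0.0015, -0.0015], "turn": [0, 0, 0]}, {"gripper": 0.055, "travel": [0.0015, 0.0015, -0.0015], "turn": [0, 0, 0]}], newtons=50)

```text
clock: 10.28
eef_pos: [0.4502, -0.2535, -0.0002]
tcp_rot: [[0.002, -0.974, 0.227], [-0.0, 0.227, 0.974], [-1.0, -0.002, 0.0]]
contact_force: [-0.2, 0.8, 6.5]
grip_width: 0.0581
```

Emit:
arm_command(moves=[{"gripper": 0.055, "travel": [-0.02, 0, 0], "turn": [0, 0, 0]}, {"gripper": 0.055, "travel": [-0.07, 0, 0], "turn": [0, 0, 0]}, {"gripper": 0.055, "travel": [-0.13, 0, 0], "turn": [0, 0, 0]}, {"gripper": 0.055, "travel": [-0.13, 0, 0], "turn": [0, 0, 0]}])

```text
clock: 10.78
eef_pos: [0.4526, -0.2543, 0.1337]
tcp_rot: [[0.012, -0.974, 0.227], [-0.003, 0.227, 0.974], [-1.0, -0.012, -0.0]]
contact_force: [-0.6, -0.4, -2.8]
grip_width: 0.0584
```

```bash
python3 g.py .6123 .0562 .12 161.9
```

```text
t 10.78 tcp [ 0.4526 -0.2543  0.1337] phi 166.9 q6 -0.03 F [-0.6 -0.4 -2.8] w 0.0584
travel [0.0147, -0.085, 0.3386] turn [5.0, 0.02, 0.69] dist 0.349
```

Emit:
arm_command(moves=[{"gripper": 0.055, "travel": [0.005, -0.085, 0.338], "turn": [5, 0, 0]}, {"gripper": 0.055, "travel": [0.005, -0.085, 0.338], "turn": [5, 0, 0]}, {"gripper": 0.055, "travel": [0.005, -0.085, 0.338], "turn": [5, 0, 0]}, {"gripper": 0.055, "travel": [0.005, -0.085, 0.338], "turn": [5, 0, 0]}, {"gripper": 0.055, "travel": [0.005, -0.085, 0.338], "turn": [5, 0, 0]}])

```text
clock: 11.4
eef_pos: [0.5921, 0.0262, 0.1226]
tcp_rot: [[-0.003, -0.95, 0.312], [0.0, 0.312, 0.95], [-1.0, 0.002, -0.001]]
contact_force: [0.1, -1.9, -0.1]
grip_width: 0.058
```

```bash
python3 g.py .6123 .0562 .12 161.9
```

```text
t 11.4 tcp [0.5921 0.0262 0.1226] phi 161.84 q6 -0.63 F [ 0.1 -1.9 -0.1] w 0.058
travel [0.0025, -0.0098, 0.0348] turn [-0.06, -0.03, -0.14] dist 0.036
```

Emit:
arm_command(moves=[{"gripper": 0.055, "travel": [0.0, -0.01, 0.035], "turn": [0, 0, 0]}, {"gripper": 0.055, "travel": [0.02, -0.01, 0.035], "turn": [0, 0, 0]}, {"gripper": 0.055, "travel": [0.06, -0.01, 0.035], "turn": [0, 0, 0]}, {"gripper": 0.055, "travel": [0.06, -0.01, 0.035], "turn": [0, 0, 0]}, {"gripper": 0.055, "travel": [0.06, -0.01, 0.035], "turn": [0, 0, 0]}])

```text
clock: 12.02
eef_pos: [0.6134, 0.0544, 0.0644]
tcp_rot: [[0.0, -0.95, 0.311], [0.0, 0.311, 0.95], [-1.0, -0.0, 0.0]]
contact_force: [0.6, 0.2, -1.4]
grip_width: 0.0586
```

```bash
cat > m9.py <<'E'
from h import *
im={n:env.snapshot(n) for n in("scene","top")}
for n in im:cv2.imwrite(f"pics/{n}9.png",im[n])
cv2.imwrite("pics/9z.png",np.hstack([cv2.resize(im["scene"][180:260,250:330],(400,400),interpolation=cv2.INTER_CUBIC),cv2.resize(im["top"][135:205,210:280],(400,400),interpolation=cv2.INTER_CUBIC)]))
E
python3 m9.py
python3 g.py .6123 .0562 .047 161.9
```

```text
t 12.12 tcp [0.614  0.0546 0.0655] phi 161.86 q6 -0.67 F [-0.3 -0.6 -1.6] w 0.0579
travel [0.0185, 0.0021, 0.0009] turn [-0.04, 0.11, 0.13] dist 0.019
```

View pics/9z.png

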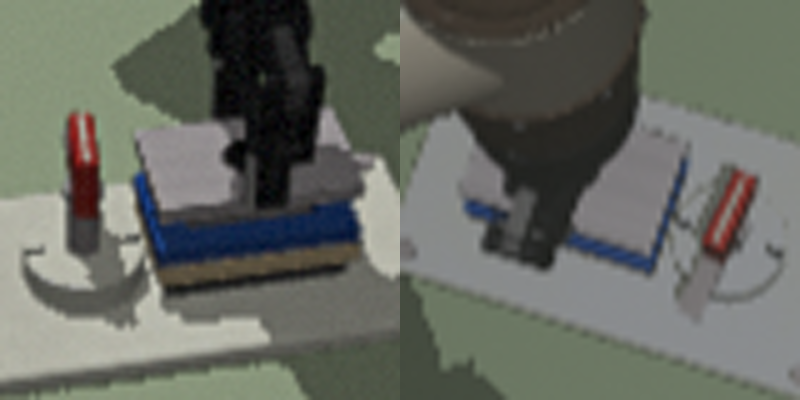

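Emit:
arm_command(moves=[{"gripper": 0.055, "travel": [0.006, 0.002, 0.001], "turn": [0, 0, 0]}, {"gripper": 0.055, "travel": [0.012, 0.002, 0.001], "turn": [0, 0, 0]}, {"gripper": 0.055, "travel": [0.0165, 0.002, 0.001], "turn": [0, 0, 0]}, {"gripper": 0.055, "travel": [0.0165, 0.002, 0.001], "turn": [0, 0, 0]}, {"gripper": 0.055, "travel": [0.0165, 0.002, 0.001], "turn": [0, 0, 0]}])

```text
clock: 12.75
eef_pos: [0.6115, 0.0561, 0.0474]
tcp_rot: [[0.0, -0.95, 0.311], [0.0, 0.311, 0.95], [-1.0, 0.0, 0.0]]
contact_force: [0.4, -0.2, -2.7]
grip_width: 0.058
```

```bash
sed -i 's/{n}9/{n}10/;s/9z/10z/' m9.py
cat >> m9.py <<'E'
o=env.get_obs();p=o['eef_pos'];z=p[2]+.0005
def crop(n,cx,cy,w,poses):
    s=400/w;c=im[n][int(cy-w/2):int(cy+w/2),int(cx-w/2):int(cx+w/2)];c=cv2.resize(c,(400,400),interpolation=cv2.INTER_CUBIC)
    for (x,y,a,zz,col) in poses:
        q=(proj(n,rect(x,y,np.deg2rad(a),.06,.1,zz))-[int(cx-w/2),int(cy-w/2)]+.5)*s-.5
        cv2.polylines(c,[np.round(q*8).astype(np.int32)],True,col,1,cv2.LINE_AA,shift=3)
    return c
S=dict(scene=(.6117,.055,-18.05),top=(.611,.0557,-18.05))
cv2.imwrite("pics/10z.png",np.hstack([crop(n,*c,56,[(*S[n],z+.01,(0,255,255)),(*S[n],.046,(0,255,0)),(*S[n],.036,(0,0,255))]) for n,c in(("scene",(300,222)),("top",(243,170)))]))
E
python3 m9.py
python3 g.py .6123 .0562 .047 161.9
```

```text
t 12.85 tcp [0.6115 0.0562 0.0475] phi 161.86 q6 -0.67 F [ 0.8 -1.  -2.2] w 0.0581
travel [0.0005, -0.0007, 0.0003] turn [-0.04, 0.03, 0.0] dist 0.001
```

View pics/10z.png

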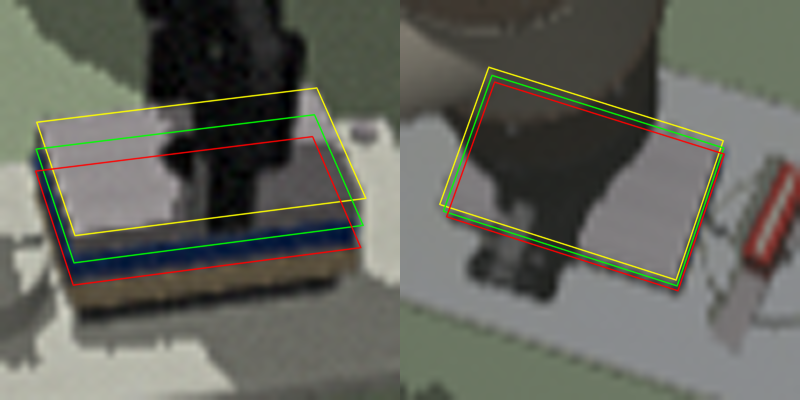

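Emit:
arm_command(moves=[{"gripper": 0.055, "travel": [0.0005, -0.0005, 0], "turn": [0, 0, 0]}, {"gripper": 0.055, "travel": [0.001, -0.0005, 0], "turn": [0, 0, 0]}, {"gripper": 0.055, "travel": [0.0015, -0.0005, 0], "turn": [0, 0, 0]}, {"gripper": 0.055, "travel": [0.002, -0.0005, 0], "turn": [0, 0, 0]}, {"gripper": 0.055, "travel": [0.002, -0.0005, 0], "turn": [0, 0, 0]}])

```text
clock: 13.48
eef_pos: [0.6118, 0.056, 0.0454]
tcp_rot: [[-0.0, -0.95, 0.311], [0.0, 0.311, 0.95], [-1.0, 0.0, 0.0]]
contact_force: [-0.5, 0.4, -1.0]
grip_width: 0.058
```

Emit:
arm_command(moves=[{"gripper": 0.055, "travel": [0.0004, 0, 0], "turn": [0, 0, 0]}, {"gripper": 0.055, "travel": [0.0008, 0, 0], "turn": [0, 0, 0]}, {"gripper": 0.055, "travel": [0.0012, 0, 0], "turn": [0, 0, 0]}, {"gripper": 0.055, "travel": [0.0012, 0, 0], "turn": [0, 0, 0]}])

```text
clock: 13.98
eef_pos: [0.6119, 0.056, 0.0443]
tcp_rot: [[-0.0, -0.95, 0.311], [0.0, 0.311, 0.95], [-1.0, 0.0, 0.0]]
contact_force: [-1.7, -0.2, 0.7]
grip_width: 0.0582
```

In contact and seat beginning to take load; release.

Emit:
arm_command(moves=[{"gripper": 0.055, "travel": [0.0005, 0, 0], "turn": [0, 0, 0]}, {"gripper": 0.055, "travel": [0.0005, 0, 0], "turn": [0, 0, 0]}, {"gripper": 0.066, "travel": [0.0005, 0, 0], "turn": [0, 0, 0]}, {"gripper": 0.08, "travel": [0.0005, 0, 0], "turn": [0, 0, 0]}, {"gripper": 0.085, "travel": [0.0005, 0, 0], "turn": [0, 0, 0]}])

```text
clock: 14.6
eef_pos: [0.6119, 0.056, 0.0436]
tcp_rot: [[-0.0, -0.95, 0.311], [0.0, 0.311, 0.95], [-1.0, 0.0, 0.0]]
contact_force: [0.2, -0.2, 0.4]
grip_width: 0.0852
```

Emit:
arm_command(moves=[{"gripper": 0.085, "travel": [-0.04, 0, 0], "turn": [0, 0, 0]}, {"gripper": 0.085, "travel": [-0.1, 0, 0], "turn": [0, 0, 0]}, {"gripper": 0.085, "travel": [-0.1, -0.06, 0.06], "turn": [0, 0, 0]}, {"gripper": 0.085, "travel": [-0.1, 0.1, 0.1], "turn": [0, 0, 0]}, {"gripper": 0.085, "travel": [-0.1, 0.1, 0.1], "turn": [0, 0, 0]}])

```text
clock: 15.22
eef_pos: [0.5706, 0.1644, 0.1412]
tcp_rot: [[-0.003, -0.95, 0.313], [-0.001, 0.313, 0.95], [-1.0, 0.002, -0.002]]
contact_force: [0.4, 1.1, 0.5]
grip_width: 0.0852
```

```bash
python3 g.py .5859 -.0226 .14 -119
python3 - <<'E'
from h import *
im={n:env.snapshot(n) for n in("scene","top")}
for n in im:cv2.imwrite(f"pics/{n}11.png",im[n])
cv2.imwrite("pics/11z.png",np.hstack([cv2.resize(im["scene"][180:260,245:325],(400,400),interpolation=cv2.INTER_CUBIC),cv2.resize(im["top"][135:205,215:285],(400,400),interpolation=cv2.INTER_CUBIC)]))
E
```

```text
t 15.22 tcp [0.5706 0.1644 0.1412] phi 161.76 q6 -0.87 F [0.4 1.1 0.5] w 0.0852
travel [0.0014, -0.0731, -0.1728] turn [-79.24, 0.0, -0.19] dist 0.188
```

View pics/11z.png

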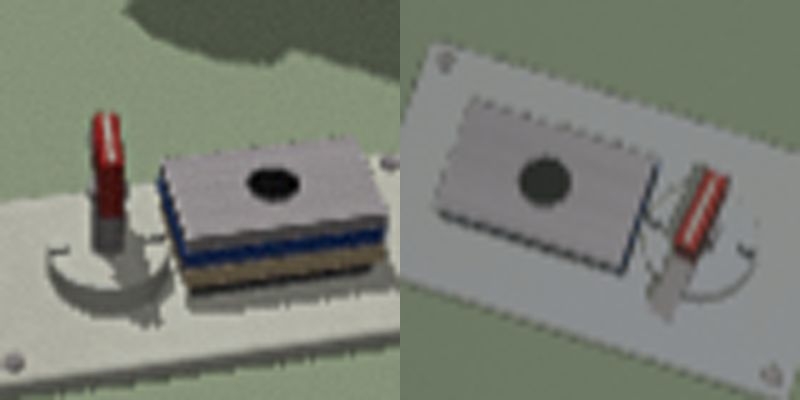

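```bash
cat > stack.py <<'E'
import sys
from h import *
from scipy.optimize import least_squares
tag=sys.argv[1]; sink=float(sys.argv[2]) if len(sys.argv)>2 else .0012
ims={n:cv2.imread(f"pics/{n}{tag}.png") for n in("scene","top")}
cen={n:-CM[n]['camera_from_world'][:3,:3].T@CM[n]['camera_from_world'][:3,3] for n in ims}
def model(n,v):
    L=[]
    for i,(h,z0) in enumerate([(.012,.024-sink),(.01,.036-sink),(.01,.046-sink)]):
        x,y,a=.6113+v[3*i]/1000,.0555+v[3*i+1]/1000,np.deg2rad(-18.05)+v[3*i+2]/50
        b=rect(x,y,a,.06,.1,z0);t=rect(x,y,a,.06,.1,z0+h)
        F=[]
        for k in range(4):
            j=(k+1)%4;q=np.array([b[k],b[j],t[j],t[k]]);F.append((-np.linalg.norm(q.mean(0)-cen[n]),k,q))
        for d,k,q in sorted(F,key=lambda f:f[0]):L.append((proj(n,q),1+2*i+(k%2)))
        L.append((proj(n,t),1+2*i if i<2 else 7))
        if i==2:
            th=np.linspace(0,2*np.pi,33)[:-1];L.append((proj(n,np.c_[x+.013*np.cos(th),y+.013*np.sin(th),np.full(32,z0+h)]),8))
    return [(p+( [v[9],v[10]] if n=="scene" else [0,0]),l) for p,l in L]
B={};W={}
for n in ims:
    q=np.vstack([p for p,_ in model(n,np.zeros(11))]);B[n]=(*(q.min(0).astype(int)-4),*(q.max(0).astype(int)+5))
    m=mask([(hull(q),1)],B[n]);m=cv2.dilate(m,np.ones((5*SS//2*2+1,)*2));c=cover(m,2,B[n]);W[n]=c[...,1]>.5
def cost(v,ret=False):
    e=0
    for n,im in ims.items():
        x0,y0,x1,y1=B[n];A=cover(mask(model(n,v),B[n]),9,B[n])[W[n]];I=im[y0:y1,x0:x1].astype(float)[W[n]]
        I=I-0;c=np.linalg.lstsq(A.T@A+.3*np.eye(9),A.T@I,rcond=None)[0]
        e+=np.minimum(((A@c-I)**2).sum(1),4000).mean()
    e+=.5*(v[9]**2+v[10]**2)+.3*(((v[3:6]-v[:3])**2).sum()+((v[6:9]-v[3:6])**2).sum())
    return e
best=None
rng=np.random.default_rng(0)
for k in range(4):
    v0=rng.normal(0,.7,11) if k else np.zeros(11)
    r=minimize(cost,v0,method='Powell',options=dict(xtol=.02,ftol=1e-4,maxiter=12))
    v=r.x;print(round(r.fun,1),"seat",np.round(v[:3],2),"frame-seat",np.round(v[3:6]-v[:3],2),"panel-seat",np.round(v[6:9]-v[:3],2),"cam",np.round(v[9:],2),flush=True)
E
time python3 stack.py 11
```

```text
860.6 seat [1.03 0.32 0.26] frame-seat [-3.54  0.33 -0.16] panel-seat [-1.97 -0.17 -0.24] cam [-0.08  0.01]
900.9 seat [ 0.31  0.2  -0.28] frame-seat [-1.18 -0.18 -0.09] panel-seat [-0.16 -0.02  0.08] cam [-0.26 -0.31]
854.0 seat [-0.3   0.76 -0.03] frame-seat [-2.87 -0.01  0.03] panel-seat [-1.23 -0.22  0.  ] cam [-0.    0.23]
877.1 seat [1.27 0.01 0.32] frame-seat [-3.46  0.19 -0.15] panel-seat [-1.79  0.3  -0.08] cam [-0.08 -0.1 ]
real	0m51.594s
user	0m51.895s
sys	0m0.220s
```

Run:
```python
from h import *
for n in CM:
    T=CM[n]['camera_from_world'];print(n,-T[:3,:3].T@T[:3,3])
im={n:cv2.imread(f"pics/{n}11.png") for n in CM}
a=cv2.resize(im["scene"][200:245,270:330],None,fx=13,fy=13,interpolation=cv2.INTER_NEAREST)
cv2.imwrite("pics/11s.png",cv2.convertScaleAbs(a,alpha=1.4))
b=cv2.resize(im["top"][148:188,218:266],None,fx=15,fy=15,interpolation=cv2.INTER_NEAREST)
cv2.imwrite("pics/11t.png",cv2.convertScaleAbs(b,alpha=1.6))
```

```text
scene [ 1.34432232 -0.45129825  0.80403551]
top [ 0.36906852 -0.01954323  1.04333696]
```

View pics/11s.png

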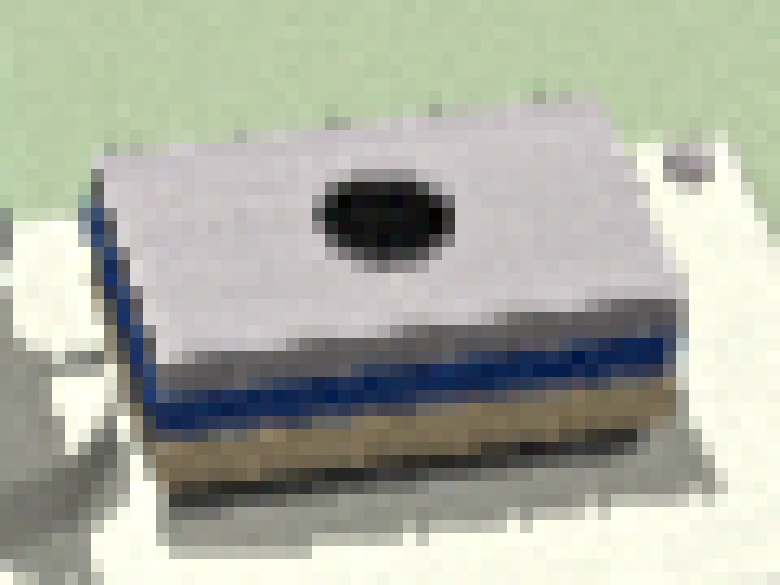

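View pics/11t.png

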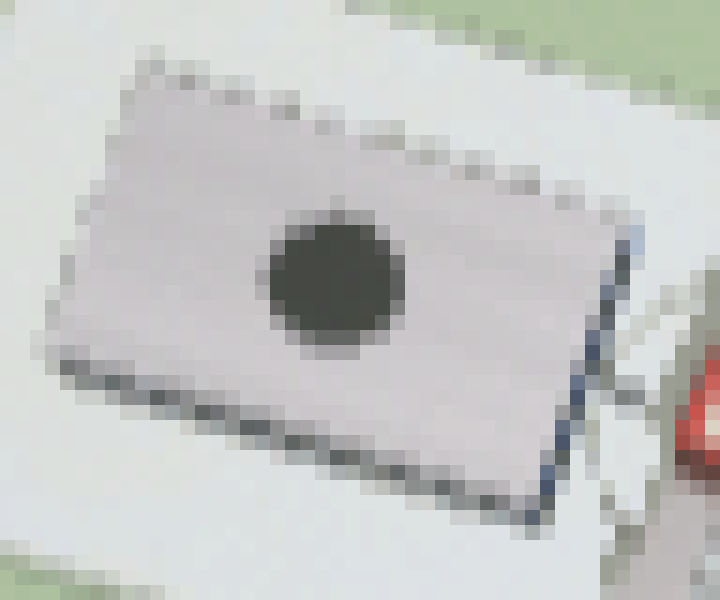

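Run:
```python
from h import *
for n in CM:
    im=cv2.imread(f"pics/{n}11.png")
    for z in(.0445,.045):
        r=fit("panel",{n:im},.6113,.0555,np.deg2rad(-18),z,pad=1);print(n,z,np.round(r[:2],4),round(np.rad2deg(r[2]),2),round(r[3],1))
    # catch: red mask
    hsv=cv2.cvtColor(im,cv2.COLOR_BGR2HSV)
    b,g,rr=[im[...,i].astype(int) for i in range(3)]
    m=((rr-g>40)&(rr-b>40)).astype(np.uint8)
    x0,y0=(230,150) if n=="top" else (250,190)
    k=np.argwhere(m[y0:y0+60,x0:x0+60])[:,::-1]+[x0,y0]
    print(len(k),k.mean(0))
    # whitish slot line + fit model of wing top
    best=None
    def cost(v):
        x,y,a=.5859+v[0]/1000,-.0226+v[1]/1000,v[2]
        P=lambda lx,ly,z:proj(n,rect(x,y,a,lx,ly,z))
        L=[(hull(np.r_[P(.04,.012,.064),P(.04,.012,.098)]),1),(P(.04,.012,.098),2),(P(.034,.003,.098),3)]
        A=cover(mask(L,B),4,B).reshape(-1,4);I=im[B[1]:B[3],B[0]:B[2]].reshape(-1,3).astype(float)
        c=np.linalg.lstsq(A.T@A+.1*np.eye(4),A.T@I,rcond=None)[0];return np.minimum(((A@c-I)**2).sum(1),6000).mean()
    q=proj(n,rect(.5859,-.0226,np.deg2rad(-30),.05,.03,.098));B=(*(q.min(0).astype(int)-1),*(q.max(0).astype(int)+3))
    for a0 in(-24,-30,-38):
        r=minimize(cost,[0,0,np.deg2rad(a0)],method='Nelder-Mead',options=dict(initial_simplex=[[0,0,np.deg2rad(a0)],[3,0,np.deg2rad(a0)],[0,3,np.deg2rad(a0)],[0,0,np.deg2rad(a0+6)]]))
        print(n,"catch",np.round(r.x[:2],2),np.rad2deg(r.x[2]),r.fun)
```

```text
scene 0.0445 [0.6108 0.0551] -18.19 1504.3
scene 0.045 [0.6112 0.0549] -18.03 1496.0
79 [266.32911392 212.39240506]
scene catch [ 1.03 -1.05] -24.638949120910176 133.13940702311157
scene catch [ 1.2  -1.07] -24.694795089478653 137.69916765381387
scene catch [ 1.37 -1.14] -24.79552005335909 134.84562262152716
top 0.0445 [0.609 0.056] -18.36 253.5
top 0.045 [0.6087 0.0559] -18.08 244.8
36 [267.05555556 171.88888889]
top catch [-0.94  0.88] -23.235160563844264 736.862051553538
top catch [-0.93  0.68] -23.656580445073956 740.4208196463013
top catch [-0.97  0.84] -23.184027115618633 737.4582937623738
```

Both cameras put the wing at about −24°, so the catch angle is about 0.1 rad, with its axis at (0.586,−0.023). The stack looks flush in both crops.

```bash
python3 g.py .5859 -.0226 .13 -114
```

```text
t 15.32 tcp [0.567  0.166  0.1431] phi 162.14 q6 -0.87 F [ 0.7 -0.5  0.3] w 0.0851
travel [0.013, -0.0759, -0.1737] turn [-83.86, 0.07, -0.19] dist 0.19
```

Emit:
arm_command(moves=[{"gripper": 0.085, "travel": [0.0, -0.038, -0.087], "turn": [-42, 0, 0]}, {"gripper": 0.085, "travel": [0.0, -0.038, -0.087], "turn": [-42, 0, 0]}, {"gripper": 0.085, "travel": [0.0, -0.076, -0.174], "turn": [-83.9, 0, 0]}, {"gripper": 0.085, "travel": [0.0, -0.076, -0.174], "turn": [-83.9, 0, 0]}, {"gripper": 0.085, "travel": [0.0, -0.076, -0.174], "turn": [-83.9, 0, 0]}])

```text
clock: 15.95
eef_pos: [0.589, -0.0286, 0.1437]
tcp_rot: [[-0.0, -0.825, -0.565], [0.0, -0.565, 0.825], [-1.0, -0.0, 0.0]]
contact_force: [1.0, 0.3, 0.7]
grip_width: 0.0848
```

```bash
python3 g.py .5859 -.0226 .13 -114
```

```text
t 15.95 tcp [ 0.589  -0.0286  0.1437] phi -145.57 q6 0.38 F [1.  0.3 0.7] w 0.0848
travel [0.0137, -0.0008, 0.0067] turn [-31.57, 0.01, 0.01] dist 0.015
```

Emit:
arm_command(moves=[{"gripper": 0.085, "travel": [0.01, 0, 0.003], "turn": [-31, 0, 0]}, {"gripper": 0.085, "travel": [0.01, 0, 0.003], "turn": [-31, 0, 0]}, {"gripper": 0.085, "travel": [0.01, 0, 0.003], "turn": [-31, 0, 0]}, {"gripper": 0.085, "travel": [0.01, 0, 0.003], "turn": [-31, 0, 0]}, {"gripper": 0.085, "travel": [0.01, 0, 0.003], "turn": [-31, 0, 0]}])

```text
clock: 16.58
eef_pos: [0.5873, -0.0233, 0.1337]
tcp_rot: [[0.0, -0.42, -0.908], [0.0, -0.908, 0.42], [-1.0, -0.0, 0.0]]
contact_force: [-0.6, -0.9, 0.2]
grip_width: 0.0849
```

```bash
python3 g.py .5859 -.0226 .068 -114
```

```text
t 16.57 tcp [ 0.5873 -0.0233  0.1337] phi -114.83 q6 0.9 F [-0.6 -0.9  0.2] w 0.0849
travel [0.0657, -0.0, 0.0016] turn [-0.83, 0.0, 0.02] dist 0.066
```

Descend over the wing, half-close, then look.

Emit:
arm_command(moves=[{"gripper": 0.085, "travel": [0.03, 0, 0.0015], "turn": [-0.8, 0, 0]}, {"gripper": 0.085, "travel": [0.06, 0, 0.0015], "turn": [-0.8, 0, 0]}, {"gripper": 0.06, "travel": [0.065, 0, 0.0015], "turn": [-0.8, 0, 0]}, {"gripper": 0.035, "travel": [0.065, 0, 0.0015], "turn": [-0.8, 0, 0]}, {"gripper": 0.035, "travel": [0.065, 0, 0.0015], "turn": [-0.8, 0, 0]}], newtons=30)

```text
clock: 17.2
eef_pos: [0.5869, -0.0224, 0.07]
tcp_rot: [[0.003, -0.405, -0.914], [0.001, -0.914, 0.405], [-1.0, -0.002, -0.002]]
contact_force: [-0.3, 0.0, -0.4]
grip_width: 0.0352
```

```bash
python3 g.py .5859 -.0226 .068 -114
python3 - <<'E'
from h import *
im={n:env.snapshot(n) for n in("scene","top")}
cv2.imwrite("pics/12z.png",np.hstack([cv2.resize(im["scene"][180:250,235:305],(400,400),interpolation=cv2.INTER_CUBIC),cv2.resize(im["top"][140:200,230:290],(400,400),interpolation=cv2.INTER_CUBIC)]))
E
python3 g.py .5859 -.0226 .068 -114
```

```text
t 17.2 tcp [ 0.5869 -0.0224  0.07  ] phi -113.89 q6 0.92 F [-0.3  0.  -0.4] w 0.0352
travel [0.002, 0.0006, 0.0008] turn [0.11, -0.11, 0.1] dist 0.002
t 17.3 tcp [ 0.5866 -0.0224  0.0699] phi -113.89 q6 0.92 F [0.1 0.3 0. ] w 0.0348
travel [0.0019, 0.0005, 0.0006] turn [0.11, -0.1, 0.09] dist 0.002
```

View pics/12z.png

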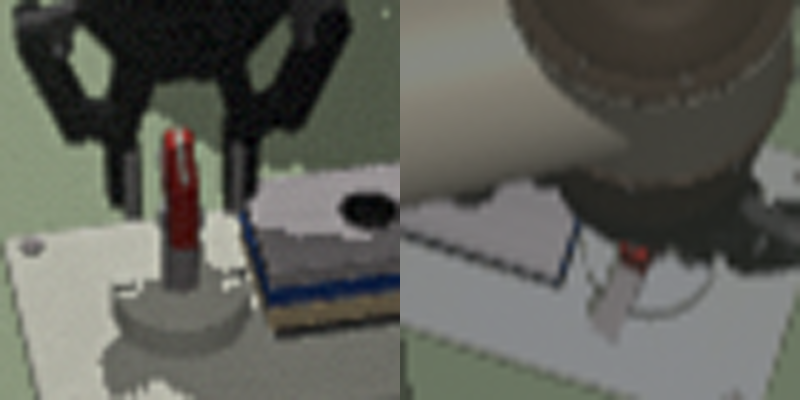

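Emit:
arm_command(moves=[{"gripper": 0.018, "travel": [0.0015, 0.0005, 0.0005], "turn": [0, 0, 0]}, {"gripper": 0.008, "travel": [0.0015, 0.0005, 0.0005], "turn": [0, 0, 0]}, {"gripper": 0.008, "travel": [0.0015, 0.0005, 0.0005], "turn": [0, 0, 0]}, {"gripper": 0.008, "travel": [0.0015, 0.0005, 0.0005], "turn": [0, 0, 0]}], newtons=30)

```text
clock: 17.8
eef_pos: [0.5855, -0.0223, 0.0676]
tcp_rot: [[0.001, -0.405, -0.914], [0.001, -0.914, 0.405], [-1.0, -0.001, -0.0]]
contact_force: [0.5, 4.9, 4.1]
grip_width: 0.0111
```

```bash
python3 g.py .5859 -.0226 .068 161.95; python3 -c "
from workcell import env;o=env.get_obs();print(o['torque'])"
```

```text
t 17.8 tcp [ 0.5855 -0.0223  0.0676] phi -113.87 q6 0.92 F [0.5 4.9 4.1] w 0.0111
travel [-0.0004, 0.0001, -0.0005] turn [84.18, 0.03, 0.06] dist 0.001
[ 1.25040397  0.34914033 -0.02552861]
```

Emit:
arm_command(moves=[{"gripper": 0.008, "travel": [0, -0.0007, 0], "turn": [6, 0, 0]}, {"gripper": 0.008, "travel": [0, -0.0007, 0], "turn": [14, 0, 0]}, {"gripper": 0.008, "travel": [0, -0.0007, 0], "turn": [24, 0, 0]}, {"gripper": 0.008, "travel": [0, -0.0007, 0], "turn": [34, 0, 0]}, {"gripper": 0.008, "travel": [0, -0.0007, 0], "turn": [42, 0, 0]}])

```text
clock: 18.42
eef_pos: [0.5866, -0.0211, 0.0676]
tcp_rot: [[0.003, -0.914, -0.405], [0.001, -0.405, 0.914], [-1.0, -0.003, 0.0]]
contact_force: [0.8, 6.8, 1.4]
grip_width: 0.0119
```

```bash
python3 g.py .5859 -.0226 .068 161.95
python3 - <<'E'
from h import *
im={n:env.snapshot(n) for n in("scene","top")}
cv2.imwrite("pics/13z.png",np.hstack([cv2.resize(im["scene"][180:250,235:305],(400,400),interpolation=cv2.INTER_CUBIC),cv2.resize(im["top"][140:200,230:290],(400,400),interpolation=cv2.INTER_CUBIC)]))
E
python3 g.py .5859 -.0226 .068 161.95
```

```text
t 18.43 tcp [ 0.5866 -0.0211  0.0676] phi -156.1 q6 0.18 F [0.8 6.8 1.4] w 0.0119
travel [-0.0004, 0.0012, -0.0011] turn [41.95, 0.08, 0.15] dist 0.002
t 18.52 tcp [ 0.5866 -0.0211  0.0676] phi -155.96 q6 0.18 F [1.1 6.7 1.8] w 0.0113
travel [-0.0004, 0.0012, -0.0011] turn [42.09, 0.08, 0.15] dist 0.002
```

View pics/13z.png

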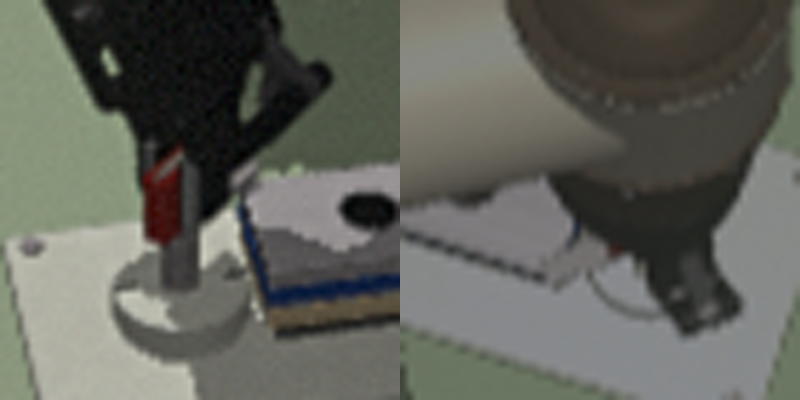

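Emit:
arm_command(moves=[{"gripper": 0.008, "travel": [0, 0, 0], "turn": [10, 0, 0]}, {"gripper": 0.008, "travel": [0, 0, 0], "turn": [20, 0, 0]}, {"gripper": 0.008, "travel": [0, 0, 0], "turn": [30, 0, 0]}, {"gripper": 0.008, "travel": [0, 0, 0], "turn": [38, 0, 0]}, {"gripper": 0.008, "travel": [0, 0, 0], "turn": [42, 0, 0]}])

```text
clock: 19.15
eef_pos: [0.5882, -0.021, 0.0676]
tcp_rot: [[0.006, -0.951, 0.308], [0.002, 0.308, 0.951], [-1.0, -0.005, 0.003]]
contact_force: [4.0, 5.1, -1.7]
grip_width: 0.0113
```

Emit:
arm_command(moves=[{"gripper": 0.008, "travel": [0, 0, 0], "turn": [0, 0, 0]}, {"gripper": 0.008, "travel": [0, 0, 0], "turn": [0, 0, 0]}])

```text
clock: 19.4
eef_pos: [0.5882, -0.021, 0.0676]
tcp_rot: [[0.006, -0.952, 0.306], [0.002, 0.306, 0.952], [-1.0, -0.005, 0.003]]
contact_force: [3.7, 4.5, -0.4]
grip_width: 0.0116
```

```bash
python3 g.py .5859 -.0226 .068 161.95
python3 - <<'E'
from h import *
im={n:env.snapshot(n) for n in("scene","top")}
cv2.imwrite("pics/14z.png",np.hstack([cv2.resize(im["scene"][180:250,235:305],(400,400),interpolation=cv2.INTER_CUBIC),cv2.resize(im["top"][140:200,230:290],(400,400),interpolation=cv2.INTER_CUBIC)]))
E
```

```text
t 19.4 tcp [ 0.5882 -0.021   0.0676] phi 162.16 q6 -0.55 F [ 3.7  4.5 -0.4] w 0.0116
travel [-0.0004, 0.0017, -0.0022] turn [0.21, 0.2, 0.28] dist 0.003
```

View pics/14z.png

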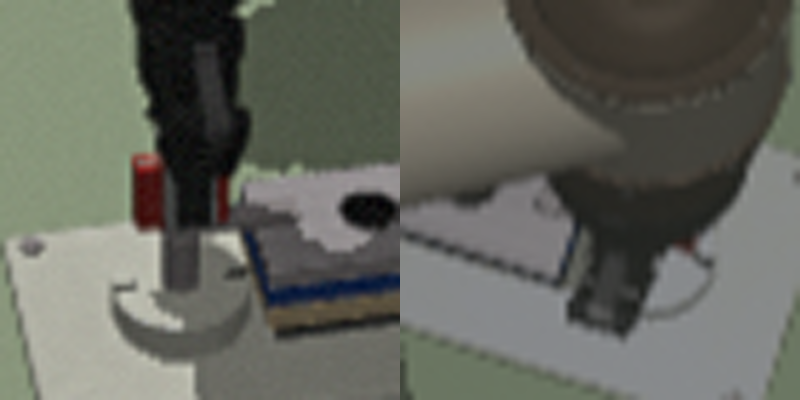

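Emit:
arm_command(moves=[{"gripper": 0.02, "travel": [0, 0, 0], "turn": [0, 0, 0]}, {"gripper": 0.05, "travel": [0, 0, 0], "turn": [0, 0, 0]}, {"gripper": 0.05, "travel": [-0.03, 0, 0], "turn": [0, 0, 0]}, {"gripper": 0.05, "travel": [-0.09, 0, 0], "turn": [0, 0, 0]}])

```text
clock: 20.0
eef_pos: [0.5831, -0.023, 0.1551]
tcp_rot: [[-0.008, -0.951, 0.308], [-0.001, 0.308, 0.951], [-1.0, 0.008, -0.004]]
contact_force: [1.8, 0.3, 1.1]
grip_width: 0.0505
```

Emit:
arm_command(moves=[{"gripper": 0.0, "travel": [0, 0.08, 0.15], "turn": [0, 0, 0]}, {"gripper": 0.0, "travel": [0, 0.1, 0.15], "turn": [0, 0, 0]}, {"gripper": 0.0, "travel": [0, 0.1, 0.15], "turn": [0, 0, 0]}, {"gripper": 0.0, "travel": [0, 0.1, 0.15], "turn": [0, 0, 0]}])

```text
clock: 20.5
eef_pos: [0.5351, 0.1538, 0.1572]
tcp_rot: [[-0.001, -0.953, 0.302], [0.0, 0.302, 0.953], [-1.0, 0.001, -0.0]]
contact_force: [-0.7, -0.3, -0.7]
grip_width: -0.0001
```

```bash
python3 g.py .6125 .0563 .1 161.95
cat > c15.py <<'E'
import sys
from h import *
tag=sys.argv[1]
im={n:env.snapshot(n) for n in("scene","top")}
for n in im:cv2.imwrite(f"pics/{n}{tag}.png",im[n])
cv2.imwrite(f"pics/{tag}z.png",np.hstack([cv2.resize(im["scene"][180:250,245:335],(400,311),interpolation=cv2.INTER_CUBIC),cv2.resize(im["top"][140:200,212:289],(400,311),interpolation=cv2.INTER_CUBIC)]))
for n in im:
    def cost(v):
        x,y,a=.587+v[0]/1000,-.0218+v[1]/1000,v[2]
        P=lambda lx,ly,z,*o:proj(n,rect(x,y,a,lx,ly,z,*o))
        L=[(P(.05,.012,.064,-.025,0),4),(hull(np.r_[P(.04,.012,.064),P(.04,.012,.098)]),1),(P(.04,.012,.098),2),(P(.034,.003,.098),3)]
        A=cover(mask(L,B),5,B).reshape(-1,5);I=im[n][B[1]:B[3],B[0]:B[2]].reshape(-1,3).astype(float)
        c=np.linalg.lstsq(A.T@A+.1*np.eye(5),A.T@I,rcond=None)[0];return np.minimum(((A@c-I)**2).sum(1),6000).mean()
    q=proj(n,rect(.587,-.0218,np.deg2rad(-108),.05,.03,.098));B=(*(q.min(0).astype(int)-1),*(q.max(0).astype(int)+3))
    for a0 in(-103,-113):
        a0=np.deg2rad(a0)
        r=minimize(cost,[0,0,a0],method='Nelder-Mead',options=dict(initial_simplex=[[0,0,a0],[3,0,a0],[0,3,a0],[0,0,a0+.1]]))
        print(n,"catch",np.round(r.x[:2],2),np.rad2deg(r.x[2]),r.fun)
E
python3 c15.py 15
```

```text
t 20.5 tcp [0.5351 0.1538 0.1572] phi 162.4 q6 -0.88 F [-0.7 -0.3 -0.7] w -0.0001
travel [0.0571, -0.1033, -0.0695] turn [0.45, -0.01, -0.04] dist 0.137
scene catch [-1.29 -1.2 ] -105.3844540968743 283.3846505907419
scene catch [-1.   -1.57] -108.724888722409 255.39645624765146
top catch [-1.14  0.26] -107.55200068798959 637.8719863935695
top catch [-1.13 -0.15] -107.5724608095574 637.3398376887798
```

View pics/15z.png

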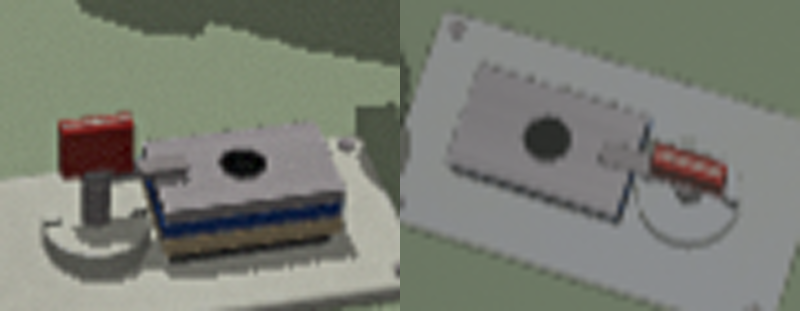

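The slot line points along the seat's long axis. The fits give −107.6° and −108.7° against a target of −108.05°. The tongue lies over the panel's end at (258,170) in the top view. Next is the press.

Emit:
arm_command(moves=[{"gripper": 0.0, "travel": [0.02, -0.052, -0.035], "turn": [0.3, 0, 0]}, {"gripper": 0.0, "travel": [0.04, -0.103, -0.07], "turn": [0.3, 0, 0]}, {"gripper": 0.0, "travel": [0.07, -0.103, -0.07], "turn": [0.3, 0, 0]}, {"gripper": 0.0, "travel": [0.07, -0.103, -0.07], "turn": [0.3, 0, 0]}, {"gripper": 0.0, "travel": [0.07, -0.103, -0.07], "turn": [0.3, 0, 0]}])

```text
clock: 21.22
eef_pos: [0.6134, 0.0525, 0.0881]
tcp_rot: [[0.001, -0.95, 0.312], [0.0, 0.312, 0.95], [-1.0, -0.001, 0.0]]
contact_force: [-0.1, 0.2, -0.2]
grip_width: -0.0004
```

```bash
python3 g.py .6125 .0563 .058 161.95
```

```text
t 21.23 tcp [0.6134 0.0525 0.0881] phi 161.79 q6 -0.67 F [-0.1  0.2 -0.2] w -0.0004
travel [0.0301, 0.002, 0.0033] turn [-0.16, 0.02, 0.05] dist 0.03
```

Emit:
arm_command(moves=[{"gripper": 0.0, "travel": [0.012, 0.002, 0.0035], "turn": [0, 0, 0]}, {"gripper": 0.0, "travel": [0.022, 0.002, 0.0035], "turn": [0, 0, 0]}, {"gripper": 0.0, "travel": [0.029, 0.002, 0.0035], "turn": [0, 0, 0]}, {"gripper": 0.0, "travel": [0.029, 0.002, 0.0035], "turn": [0, 0, 0]}])

```text
clock: 21.72
eef_pos: [0.6115, 0.0571, 0.0574]
tcp_rot: [[-0.002, -0.95, 0.312], [-0.0, 0.312, 0.95], [-1.0, 0.002, -0.001]]
contact_force: [0.3, 0.6, -0.6]
grip_width: 0.0004
```

```bash
python3 g.py .6125 .0563 .0495 161.95
```

```text
t 21.73 tcp [0.6115 0.0571 0.0574] phi 161.84 q6 -0.67 F [ 0.3  0.6 -0.6] w 0.0004
travel [0.0079, -0.0012, -0.0005] turn [-0.11, -0.04, -0.09] dist 0.008
```

Emit:
arm_command(moves=[{"gripper": 0.0, "travel": [0.0015, 0, 0], "turn": [0, 0, 0]}, {"gripper": 0.0, "travel": [0.003, 0, 0], "turn": [0, 0, 0]}, {"gripper": 0.0, "travel": [0.0045, 0, 0], "turn": [0, 0, 0]}, {"gripper": 0.0, "travel": [0.006, 0, 0], "turn": [0, 0, 0]}, {"gripper": 0.0, "travel": [0.006, 0, 0], "turn": [0, 0, 0]}])

```text
clock: 22.35
eef_pos: [0.6123, 0.057, 0.0526]
tcp_rot: [[0.0, -0.95, 0.312], [0.0, 0.312, 0.95], [-1.0, -0.0, 0.0]]
contact_force: [-0.7, -0.3, 3.4]
grip_width: -0.0
```

Emit:
arm_command(moves=[{"gripper": 0.0, "travel": [0.001, 0, 0], "turn": [0, 0, 0]}, {"gripper": 0.0, "travel": [0.002, 0, 0], "turn": [0, 0, 0]}, {"gripper": 0.0, "travel": [0.003, 0, 0], "turn": [0, 0, 0]}, {"gripper": 0.0, "travel": [0.003, 0, 0], "turn": [0, 0, 0]}, {"gripper": 0.0, "travel": [0.003, 0, 0], "turn": [0, 0, 0]}])

```text
clock: 22.98
eef_pos: [0.6123, 0.057, 0.0501]
tcp_rot: [[0.001, -0.95, 0.312], [0.0, 0.312, 0.95], [-1.0, -0.0, 0.0]]
contact_force: [-1.9, -0.2, 7.6]
grip_width: 0.0004
```

Emit:
arm_command(moves=[{"gripper": 0.0, "travel": [0, 0, 0], "turn": [0, 0, 0]}, {"gripper": 0.0, "travel": [0, 0, 0], "turn": [0, 0, 0]}])

```text
clock: 23.22
eef_pos: [0.6124, 0.057, 0.0501]
tcp_rot: [[0.001, -0.95, 0.312], [0.0, 0.312, 0.95], [-1.0, -0.001, 0.001]]
contact_force: [-2.7, 0.2, 7.2]
grip_width: -0.0003
```

Emit:
arm_command(moves=[{"gripper": 0.0, "travel": [0, 0, 0], "turn": [0, 0, 0]}])

```text
clock: 23.35
eef_pos: [0.6123, 0.057, 0.0501]
tcp_rot: [[0.001, -0.95, 0.312], [0.0, 0.312, 0.95], [-1.0, -0.0, 0.0]]
contact_force: [-1.5, -0.9, 7.3]
grip_width: -0.0
```

Emit:
arm_command(moves=[{"gripper": 0.0, "travel": [0.0006, 0, 0], "turn": [0, 0, 0]}, {"gripper": 0.0, "travel": [0.0012, 0, 0], "turn": [0, 0, 0]}, {"gripper": 0.0, "travel": [0.0012, 0, 0], "turn": [0, 0, 0]}, {"gripper": 0.0, "travel": [0.0012, 0, 0], "turn": [0, 0, 0]}, {"gripper": 0.0, "travel": [0.0012, 0, 0], "turn": [0, 0, 0]}])

```text
clock: 23.98
eef_pos: [0.6123, 0.057, 0.0492]
tcp_rot: [[0.001, -0.95, 0.312], [0.0, 0.312, 0.95], [-1.0, -0.001, 0.0]]
contact_force: [-2.8, 1.5, 8.8]
grip_width: 0.0001
```

```bash
python3 g.py .6125 .0563 .0495 161.95;python3 - <<'E'
from h import *
im={n:env.snapshot(n) for n in("scene","top")}
cv2.imwrite("pics/16z.png",np.hstack([cv2.resize(im["scene"][180:250,245:335],(400,311),interpolation=cv2.INTER_CUBIC),cv2.resize(im["top"][100:220,150:304],(400,311),interpolation=cv2.INTER_CUBIC)]))
cv2.imwrite("pics/16s.png",im["scene"])
E
python3 g.py .6125 .0563 .0495 161.95
```

```text
t 23.98 tcp [0.6123 0.057  0.0492] phi 161.84 q6 -0.67 F [-2.8  1.5  8.8] w 0.0001
travel [-0.0003, -0.0004, -0.0006] turn [-0.11, 0.03, 0.03] dist 0.001
t 24.07 tcp [0.6124 0.057  0.0492] phi 161.84 q6 -0.67 F [-2.8 -0.2  8.2] w -0.0002
travel [-0.0003, -0.0004, -0.0006] turn [-0.11, 0.03, 0.04] dist 0.001
```

View pics/16z.png

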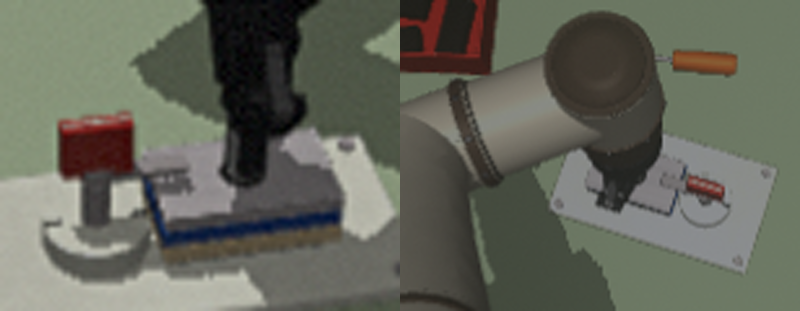

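View pics/16s.png

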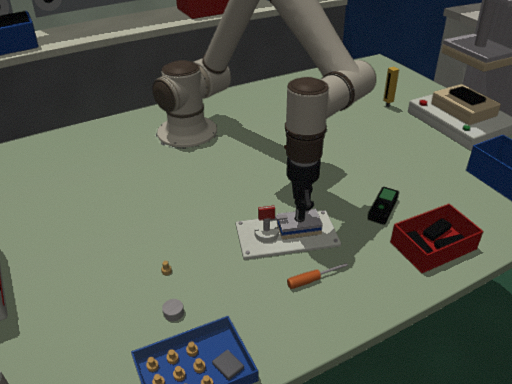

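The gripper presses the panel centre at about (299,218) with the seat visibly sunk. The catch is unchanged and the bystanders are in place.

```bash
python3 -c "
from workcell import env
print(env.hand_in())
o=env.get_obs();print(o['clock'],o['eef_pos'],o['contact_force'])"
```

```text
the job is handed in; nothing more can be done
None
the job is handed in; nothing more can be done
```

The job is handed in at about 24 s of the 72 s allowed. The blue frame and then the panel were laid on the seat. The catch was turned clockwise and released, and the arm is still pressing the middle of the panel.

**Last checks:**
- **Catch:** the two cameras put the slot line at −107.6° and about −108.7° (one of two scene fits gave −105.4°, a poorer match), against a target of −108.05°. The tongue lies over the panel's end.
- **Press:** the push is about 8–9 N with the fingertips at 49.2 mm. That puts the seat about 6.8 mm down out of 8 mm.
- **Bystanders:** the handset, fitting, puck and driver look unmoved. The brown frame was hidden behind the arm in the last pictures, but I never went near it.

**Where the checks disagreed:**
- **Stack alignment:** in the enlarged pictures it looks flush. The separate fits put the frame within about 1 mm of the seat, and the panel 0.7 mm (scene camera) to 2 mm (top camera) towards the seat's −x side. A joint fit of the whole stack was unstable and gave up to 3.5 mm for the frame, so I did not rely on it.
- **Catch position:** the gripper settled about 2–3 mm from where the cameras put the axis. That suggests the stack is roughly 1 mm off the seat's centre. I left it as it was.

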